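Put the chrome sockets back into the socket tray by size

ROBOT

A 6-joint arm with a two-finger parallel gripper is mounted at the origin on a cart in front of the work surface, level with it; the furniture and walls round the work are solid. World frame = base frame: x ahead of the robot, y to its left, z up, the work surface at z = 0. Lengths are in m, angles in rad, forces in N, time in s.
With the tool pointing down it reaches from about 0.35 to 0.975 m from the base axis. Payload 4.9 kg.
Tool frame: the origin (TCP) lies on the centre line of the jaws, within the pads' length; the fingertips stand 14 mm ahead of it and the grasp point (between the pads) lies 5 mm behind it; y points along the fingers, z is the direction in which the jaws open and shut, and the axes are right-handed (so a half turn about y gives the same grasp; the last joint's range is limited). The gripper opens to 85 mm and grips with 20 to 120 N. Pads are 22 mm wide; open, the fingers measure 114 mm over their backs; the gripper's body (76 mm by 85 mm) begins 54 mm behind the grasp point. The pads swing forward as they close: fully open they stand 13 mm farther back than shut.
Start: joints at [-1.276, 0.053, 1.613, -0, 1.476, -0.119], TCP at [0.251, -0.572, 0.245] pointing down, gripper open.
Joint ranges: [-3.01, 3.01], [-1.01, 2.22], [0.06, 2.58], [-1.02, 4.17], [0.09, 2.62], [-3.14, 3.14]. Speed limits (rad/s): [2.57, 2.57, 3.14, 3.14, 3.14, 3.14].

INTERFACE

Orientations are given as a rotation vector (axis times angle).
In Python, from station import ctrl gives the robot as it stands.
- The arm moves only by the tool servo_tool, never from a script. Its arguments are lists of equal length, an entry for each row: "delta_pos": the shift along the tool's x, y, z in m, a list of three; "dr": the turn, a rotation vector about the tool's x, y, z in degrees, a list of three; "grip": the opening, from 0 (shut) to 1 (fully open). In form: {"delta_pos": [[x, y, z], ...], "dr": [[rx, ry, rz], ...], "grip": [grip, ...]}. A call has 1 to 5 rows; each row shifts and turns the pose as measured when the row begins, along the tool's axes as they then stand; what a row does not reach is not made up. A row lasts 1/8 s, in which the tool goes at most 62.5 mm and 10.7 degrees, less where a joint would pass 70% of its speed; a pose out of reach is approached as far as the arm can. A call is refused whole if a number of a shift passes 0.0625 or a number of a turn 10.7, either way. A call with a gripper value outside its range is refused whole. The fingers move at their own pace and stop on an object; "grip_force" is the grip in N (left out, the last holds). Time passes only in rows, so rows that do not move let the fingers close. It gives the time, the measured TCP pose, the force and the opening at its end, in the units of the state.
- ctrl.get_obs(): the state, without advancing time (a new reading comes with each control period).
- ctrl.get_image(name): name is "scene" or "side" or "wrist"; returns the picture (420x560x3 uint8, red, green, blue); there is no depth.
- ctrl.camera_params(name): a dict with "fovy" (degrees; the focal length in pixels is half the picture's height over the tangent of half this angle, whatever the lens; pixels are square), "cx", "cy" (the principal point, pixels), "eye" and "rotation" of the camera in the world. Camera axes: x right, y down, z forward; pixel columns grow to the right and rows downward; lengths in m; the calibration is good to about 2 mm. A picture is of the moment at which its call begins: read the wrist's pose just before it. camera_params takes no time and is no camera call; for the wrist camera it gives the pose at the moment of the call.
- ctrl.finish_job(): hands the job in, once; it reports no verdict.
Trained networks look in the newest picture that a camera, given by its name, has taken for a name from the list of things; names that differ only in an ending like _2 or _b are one class to them, and where a whole thing is asked for, a point or a joint stands for the part that bears it (a point fixed in the world has none). Each returns a list of dicts, best first, with "score" (0 to 1); they miss things now and then, are a little off and sometimes report something else, mostly with a low value. They report only what shows in the picture. A call takes as long as a camera call.
- ctrl.masks_of(camera, label): "pixels" (420x560 bool, what is visible of it) and "extent" ([left, top, right, bottom] in pixels, round what is visible of it).
The state is a dict: "t": time; "q": joint angles; "dq": joint speeds; "effort": joint torques, N m; "tool_pos": TCP position; "tool_rot": TCP orientation; "contact_force": force on the tool from outside, world axes, zero at the start; "wrist_torque": the same for the moment, N m; "opening": finger opening in m.
Only numpy, scipy, OpenCV 4.12 (cv2) and the standard library are available. Lean on these libraries where they do the work, as an engineer would, in place of code of your own. Each camera call takes 0.05 s, during which the arm holds its last target.

TASK

Put the four chrome sockets back into the blue socket tray: stand each one upright in the round pocket made for its size, the smallest in the narrowest pocket and so on up to the largest in the widest. The two black impact sockets belong to another set: leave them standing where they are.

Things in the scene. Friction and masses are not known exactly. Their poses are not given: they have to be found in the camera images.
- s24_c (a point): Centre (half-way up) of the smallest bright chrome socket: an upright round steel cylinder, 24 mm across and 50 mm tall, with an open six-sided bore in its top end; loose, standing on the plywood riser, a fixed board on legs with its top 110 mm above the bench top. Axes: z up along the cylinder; the yaw has no meaning. It can be gripped across its 24 mm diameter at any yaw.
- s32_c (a point): Centre (half-way up) of the second smallest bright chrome socket: an upright round steel cylinder, 32 mm across and 52 mm tall, with an open six-sided bore in its top end; loose, standing on the plywood riser, a fixed board on legs with its top 110 mm above the bench top. Axes: z up along the cylinder; the yaw has no meaning. It can be gripped across its 32 mm diameter at any yaw.
- s40_c (a point): Centre (half-way up) of the second largest bright chrome socket: an upright round steel cylinder, 40 mm across and 56 mm tall, with an open six-sided bore in its top end; loose, standing on the plywood riser, a fixed board on legs with its top 110 mm above the bench top. Axes: z up along the cylinder; the yaw has no meaning. It can be gripped across its 40 mm diameter at any yaw.
- s50_c (a point): Centre (half-way up) of the largest bright chrome socket: an upright round steel cylinder, 50 mm across and 60 mm tall, with an open six-sided bore in its top end; loose, standing on the plywood riser, a fixed board on legs with its top 110 mm above the bench top. Axes: z up along the cylinder; the yaw has no meaning. It can be gripped across its 50 mm diameter at any yaw.
- b32_c (a point): Centre (half-way up) of a matt black impact socket, 32 mm across and 52 mm tall, the same shape as the chrome one of that size; loose, standing on the riser among them. It does not belong in the tray.
- b40_c (a point): Centre (half-way up) of a matt black impact socket, 40 mm across and 56 mm tall, the same shape as the chrome one of that size; loose, standing on the riser among them. It does not belong in the tray.
- pocket_s24 (a point): Centre of the floor of the pocket for the 24 mm (smallest) socket: a 40 mm wide, 12 mm deep round pocket with a yellow floor in a black foam block 88 x 88 mm. Floor 16 mm, rim 28 mm above the riser's top. z up, x and y along the block's sides. The four blocks sit two by two, 90 mm apart, in any order, in a blue frame 198 mm square, 20 mm high, fixed to the riser.
- pocket_s32 (a point): Centre of the floor of the pocket for the 32 mm (second smallest) socket: a 48 mm wide, 12 mm deep round pocket with a yellow floor in a black foam block 88 x 88 mm. Floor 16 mm, rim 28 mm above the riser's top. z up, x and y along the block's sides. The four blocks sit two by two, 90 mm apart, in any order, in a blue frame 198 mm square, 20 mm high, fixed to the riser.
- pocket_s40 (a point): Centre of the floor of the pocket for the 40 mm (second largest) socket: a 56 mm wide, 12 mm deep round pocket with a yellow floor in a black foam block 88 x 88 mm. Floor 16 mm, rim 28 mm above the riser's top. z up, x and y along the block's sides. The four blocks sit two by two, 90 mm apart, in any order, in a blue frame 198 mm square, 20 mm high, fixed to the riser.
- pocket_s50 (a point): Centre of the floor of the pocket for the 50 mm (largest) socket: a 66 mm wide, 12 mm deep round pocket with a yellow floor in a black foam block 88 x 88 mm. Floor 16 mm, rim 28 mm above the riser's top. z up, x and y along the block's sides. The four blocks sit two by two, 90 mm apart, in any order, in a blue frame 198 mm square, 20 mm high, fixed to the riser.

How it is judged:
By the outcome, as a careful person would: the job done as asked, in the order asked, and still so for the second after the job is handed in, with the robot touching nothing.
It also fails if it takes over 106 s, if anything falls off the work surface, if the arm or the gripper's body presses on something with over 40 N, if the wrist force passes 120 N, or if a joint passes its speed limit or range.

## Working session

There is one attempt and no reset: what is moved stays moved. The work goes in short steps, Python scripts to look and compute and a tool call to move; the robot and the scene stay as the last step left them, time stands still between calls to the robot, and variables do not carry over. Pictures are saved under pics/ and viewed, and the job is handed in when it is done.

Besides the shell and the picture viewer there is one more tool, called after "Request:" by a JSON object that holds its "method" and its "body". servo_tool: Moves the arm, as the interface text tells. Its arguments: {"type":"object","properties":{"delta_pos":{"type":"array","items":{"type":"array","items":{"type":"number"}}},"dr":{"type":"array","items":{"type":"array","items":{"type":"number"}}},"grip":{"type":"array","items":{"type":"number"}},"grip_force":{"type":"number"}},"required":["delta_pos","dr","grip"]}

```bash
ls; mkdir -p pics; python3 - <<'E'
from station import ctrl
import cv2
o=ctrl.get_obs();print(o)
for n in ["scene","side","wrist"]:
    im=ctrl.get_image(n);cv2.imwrite(f"pics/a_{n}.png",im[:,:,::-1]);print(n,ctrl.camera_params(n))
E
```

```text
pics
{'t': 0.0, 'q': array([-1.27602167e+00,  5.33397504e-02,  1.61430318e+00, -2.11690469e-05,
        1.47600656e+00, -1.19004710e-01]), 'dq': array([-0.00030873,  0.00041195,  0.00086541,  0.00015424, -0.00021865,
        0.0003239 ]), 'effort': array([-4.79882565e-04, -3.93680871e+01, -3.70178139e+01, -2.00533132e-04,
        7.14257068e-03,  2.41883580e-08]), 'tool_pos': array([ 0.25111213, -0.5716792 ,  0.24406812]), 'tool_rot': array([-0.41863674,  1.99562178, -1.99145199]), 'contact_force': array([-0.32624388, -0.88884172,  0.04673815]), 'wrist_torque': array([-0.04360008,  0.00477359, -0.01287523]), 'opening': 0.08558692103185954}
scene {'fovy': 53.327218704589825, 'cx': 275.86466320085526, 'cy': 207.85486566081474, 'eye': array([ 0.51367668, -0.44609686,  0.78502708]), 'rotation': array([-2.35116974,  0.07198587, -0.00565471])}
side {'fovy': 44.75177491697307, 'cx': 279.11589878402805, 'cy': 198.59544364727589, 'eye': array([ 0.50777115, -0.6579603 ,  0.59021865]), 'rotation': array([-2.05152596,  0.00822843, -0.02397617])}
wrist {'fovy': 69.6777567734884, 'cx': 278.8425632938864, 'cy': 209.45397704707946, 'eye': array([ 0.32829895, -0.53724621,  0.37221372]), 'rotation': array([ 2.39170659, -1.56208626, -0.26013325])}
```

View pics/a_scene.png

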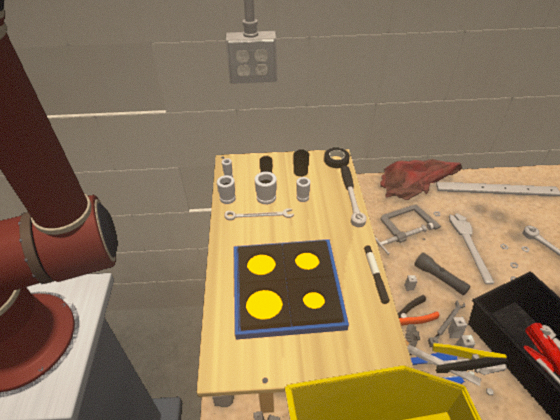

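View pics/a_side.png

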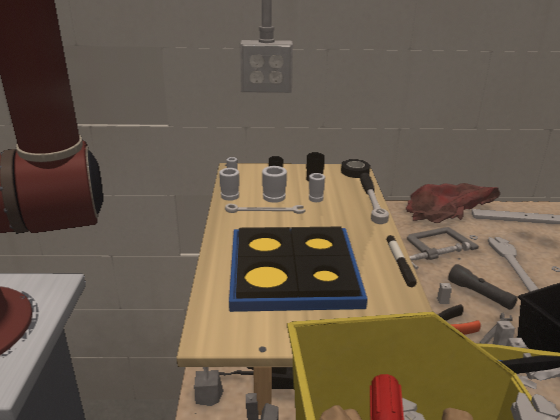

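View pics/a_wrist.png

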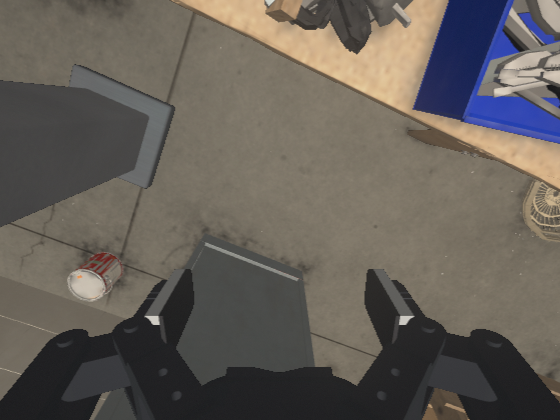

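```bash
cat > h.py <<'E'
import numpy as np, cv2
from scipy.spatial.transform import Rotation as R
from scipy.optimize import least_squares
from station import ctrl
def cam(n):
    p=ctrl.camera_params(n); p=dict(p); p['f']=210/np.tan(np.radians(p['fovy'])/2); p['R']=R.from_rotvec(p['rotation']).as_matrix(); return p
def proj(p,X):
    c=(np.atleast_2d(X)-p['eye'])@p['R']; return np.c_[p['cx']+p['f']*c[:,0]/c[:,2],p['cy']+p['f']*c[:,1]/c[:,2]]
def ray(p,uv,z):
    d=p['R']@np.array([(uv[0]-p['cx'])/p['f'],(uv[1]-p['cy'])/p['f'],1.]); return p['eye']+d*(z-p['eye'][2])/d[2]
SZ={'s24_c':(.024,.050),'s32_c':(.032,.052),'s40_c':(.040,.056),'s50_c':(.050,.060),'b32_c':(.032,.052),'b40_c':(.040,.056)}
a=np.linspace(0,2*np.pi,60,endpoint=False)
def cyl(xy,d,z0,z1):
    c=np.c_[xy[0]+d/2*np.cos(a),xy[1]+d/2*np.sin(a)]
    return np.r_[np.c_[c,0*a+z0],np.c_[c,0*a+z1]]
def ext(uv): return np.r_[uv.min(0),uv.max(0)]
def fit(obs,d,z0,z1,x0):  # obs list of (cam,extent,weights)
    f=lambda v:np.concatenate([w*(ext(proj(p,cyl(v,d,z0,z1)))-e) for p,e,w in obs])
    r=least_squares(f,x0); return r.x,f(r.x)
E
python3 - <<'E'
from h import *
imgs={n:ctrl.get_image(n) for n in ["scene","side"]}
P={n:cam(n) for n in imgs}
one=np.ones(4)
for k,(d,h) in SZ.items():
    obs=[]
    for n in imgs:
        for m in ctrl.masks_of(n,k)[:3]:
            e=np.array(m['extent'],float); print(k,n,round(m['score'],2),e)
for q,d in zip(['pocket_s24','pocket_s32','pocket_s40','pocket_s50'],[.04,.048,.056,.066]):
    for n in imgs:
        for m in ctrl.masks_of(n,q)[:2]:
            print(q,n,round(m['score'],2),m['extent'],ray(P[n],((m['extent'][0]+m['extent'][2])/2,(m['extent'][1]+m['extent'][3])/2),.126).round(4))
# yellow blobs
for n,im in imgs.items():
    hsv=cv2.cvtColor(im,cv2.COLOR_RGB2HSV); y=((hsv[...,0]>22)&(hsv[...,0]<35)&(hsv[...,1]>200)&(hsv[...,2]>150)).astype(np.uint8)
    N,l,s,c=cv2.connectedComponentsWithStats(y)
    for i in range(1,N):
        if s[i,4]>100 and s[i,1]<330: print(n,'yellow',s[i],c[i].round(1),ray(P[n],c[i],.126).round(4))
print(ctrl.get_obs()['t'])
E
```

```text
s24_c scene 0.59 [221.1 161.4 229.3 174.3]
s32_c scene 0.79 [300.7 179.9 309.  199.5]
s32_c side 0.9 [310.5 173.6 326.  201.6]
s40_c scene 0.6 [215.7 172.1 235.4 202.2]
s40_c side 0.79 [221.6 167.5 240.  199.6]
s50_c side 0.85 [262.5 165.2 289.6 203.7]
s50_c side 0.18 [304.8 153.8 325.5 181. ]
b32_c scene 0.55 [258.  158.8 270.6 172.7]
b32_c side 0.61 [270.1 154.9 282.3 168. ]
b40_c scene 0.88 [289.4 149.  307.7 175.4]
b40_c side 0.95 [305.6 149.8 325.7 177.4]
pocket_s24 scene 0.92 [285.0, 274.9, 344.6, 331.9] [ 0.5951 -0.0332  0.126 ]
pocket_s24 scene 0.79 [240.5, 280.2, 289.6, 330.1] [ 0.5048 -0.031   0.126 ]
pocket_s24 side 0.97 [232.8, 253.5, 297.9, 296.1] [ 0.5034 -0.0201  0.126 ]
pocket_s24 side 0.87 [291.7, 226.1, 351.4, 257.1] [0.598  0.0749 0.126 ]
pocket_s32 scene 0.92 [285.0, 274.9, 344.6, 331.9] [ 0.5951 -0.0332  0.126 ]
pocket_s32 scene 0.79 [240.5, 280.2, 289.6, 330.1] [ 0.5048 -0.031   0.126 ]
pocket_s32 side 0.97 [232.8, 253.5, 297.9, 296.1] [ 0.5034 -0.0201  0.126 ]
pocket_s32 side 0.87 [291.7, 226.1, 351.4, 257.1] [0.598  0.0749 0.126 ]
pocket_s40 scene 0.92 [285.0,
[... 175 characters left out ...]
[ 0.5034 -0.0201  0.126 ]
pocket_s40 side 0.87 [291.7, 226.1, 351.4, 257.1] [0.598  0.0749 0.126 ]
pocket_s50 scene 0.92 [285.0, 274.9, 344.6, 331.9] [ 0.5951 -0.0332  0.126 ]
pocket_s50 scene 0.79 [240.5, 280.2, 289.6, 330.1] [ 0.5048 -0.031   0.126 ]
pocket_s50 side 0.97 [232.8, 253.5, 297.9, 296.1] [ 0.5034 -0.0201  0.126 ]
pocket_s50 side 0.87 [291.7, 226.1, 351.4, 257.1] [0.598  0.0749 0.126 ]
scene yellow [295 253  24  17 300] [306.7 260.6] [0.5908 0.0651 0.126 ]
scene yellow [247 255  28  20 429] [260.7 264.3] [0.4995 0.0622 0.126 ]
scene yellow [246 290  37  30 813] [263.7 304.3] [ 0.5024 -0.029   0.126 ]
scene yellow [303 292  22  17 275] [313.3 299.9] [ 0.5933 -0.0256  0.126 ]
1.25
```

```bash
python3 - <<'E'
from h import *
P={n:cam(n) for n in ["scene","side"]}
one=np.ones(4)
E={'s24_c':[('scene',[221.1,158,232,175],[1,1,1,0])],
's32_c':[('scene',[296,177,310.5,200],one),('side',[310.5,173.6,326,201],one)],
's40_c':[('scene',[217,175,236,202.5],one),('side',[221,168.5,240,199.6],one)],
's50_c':[('scene',[254,171.5,278,203.5],one),('side',[262,167,288,202],one)],
'b32_c':[('scene',[259.5,155,272.5,174],[1,1,1,0])],
'b40_c':[('scene',[293,149.5,309,175.4],one),('side',[306,152.5,325.2,181],[1,1,1,0])]}
for k,o in E.items():
    d,h=SZ[k]; obs=[(P[n],np.array(e),np.array(w)) for n,e,w in o]
    x,r=fit(obs,d,.11,.11+h,[.5,.3]); print(k,x.round(4),r.round(1))
E
```

```text
s24_c [0.4249 0.3512] [-0.5 -0.   0.5  0. ]
s32_c [0.6059 0.2652] [ 1.  -1.3  1.1  1.7 -1.7 -1.8 -0.1  0.9]
s40_c [0.4294 0.2749] [ 0.4 -0.8  1.2  1.4 -1.5 -1.8  0.2  0.6]
s50_c [0.5197 0.2701] [ 1.1 -0.6 -0.3  1.3  0.1 -1.9 -0.8  0.6]
b32_c [0.5213 0.349 ] [-0.4 -0.   0.4  0. ]
b40_c [0.6086 0.3584] [ 0.1 -0.9  1.   1.3 -0.7 -0.9 -0.3  0. ]
```

```bash
python3 - <<'E'
import cv2
for n,(x0,y0,x1,y1) in {'scene':(200,140,330,220),'side':(210,145,340,215)}.items():
    im=cv2.imread(f'pics/a_{n}.png')[y0:y1,x0:x1]; cv2.imwrite(f'pics/z_{n}.png',cv2.resize(im,None,fx=6,fy=6,interpolation=cv2.INTER_CUBIC))
E
```

```text
(no output)
```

View pics/z_scene.png

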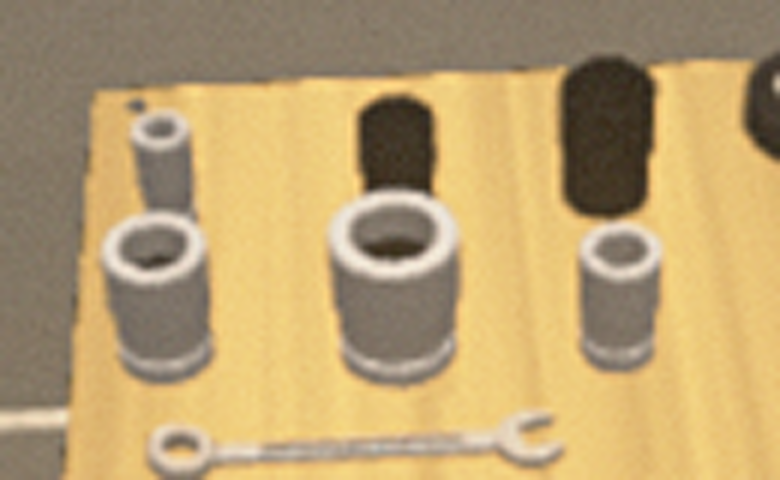

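View pics/z_side.png

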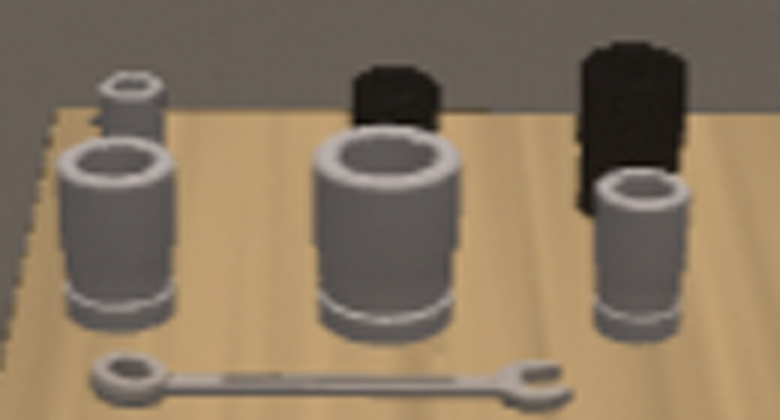

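```bash
cat >> h.py <<'E'
def plan(p,yaw=None,n=5,step=.06,o=None,grip=None):
    """rows (rounded) to world TCP p, tool down, jaw line (tool z) at yaw (mod pi)"""
    o=o or ctrl.get_obs(); pos=np.array(o['tool_pos']); Rt=R.from_rotvec(o['tool_rot'])
    z=Rt.as_matrix()[:,2]
    if yaw is None: yaw=np.arctan2(z[1],z[0])
    c=[]
    for y in (yaw,yaw+np.pi):
        zz=np.array([np.cos(y),np.sin(y),0]);yy=np.array([0,0,-1.]);M=np.c_[np.cross(yy,zz),yy,zz]
        c.append(R.from_matrix(M))
    T=min(c,key=lambda t:(Rt.inv()*t).magnitude())
    rem=np.array(p)-pos; rv=(Rt.inv()*T).as_rotvec(degrees=True)
    k=max(1,int(np.ceil(max(np.linalg.norm(rem)/step,np.linalg.norm(rv)/9))))
    print('t',round(o['t'],2),'pos',pos.round(4),'yaw',np.degrees(np.arctan2(z[1],z[0])).round(1),'rot left',rv.round(1),'F',np.round(o['contact_force'],1),'open',round(o['opening'],4),'q',np.round(o['q'],2),'rows',k)
    D=[];A=[];cur=Rt
    for i in range(min(k,n)):
        D.append((cur.inv().apply(rem/k)).round(4).tolist()); A.append((rv/k).round(1).tolist()); cur=cur*R.from_rotvec(rv/k,degrees=True)
    print(D);print(A)
E
python3 - <<'E'
from h import *
o=ctrl.get_obs();print(R.from_rotvec(o['tool_rot']).as_matrix().round(3))
plan([.35,-.45,.38],0)
E
```

```text
[[-0.916  0.     0.402]
 [-0.402 -0.    -0.916]
 [ 0.    -1.     0.   ]]
t 1.25 pos [ 0.2513 -0.5722  0.2453] yaw -66.3 rot left [ -0.  -66.3   0. ] F [-0.2 -1.   0.2] open 0.0857 q [-1.28  0.05  1.61  0.    1.48 -0.12] rows 8
[[-0.0174, -0.0168, -0.009], [-0.0186, -0.0168, -0.0064], [-0.0193, -0.0168, -0.0037], [-0.0196, -0.0168, -0.0009], [-0.0195, -0.0168, 0.002]]
[[-0.0, -8.3, 0.0], [-0.0, -8.3, 0.0], [-0.0, -8.3, 0.0], [-0.0, -8.3, 0.0], [-0.0, -8.3, 0.0]]
```

```bash
python3 - <<'E'
from h import *
P={n:cam(n) for n in ["scene","side"]}
for a1,b1 in [((228,33),(241,41)),((276,82),(292,91)),((276,33),(292,41)),((252,57),(266.5,66.5))]:
    f=lambda X:np.r_[proj(P['scene'],X)[0]-a1,proj(P['side'],X)[0]-b1]
    r=least_squares(f,[.5,.6,.3]);print(r.x.round(3),r.fun.round(1))
E
```

```text
[0.44  0.627 0.354] [-0.7  0.   0.7  0. ]
[0.561 0.557 0.251] [ 0.9 -0.  -0.9 -0. ]
[0.562 0.599 0.36 ] [-0.2  0.   0.1  0. ]
[0.5   0.607 0.297] [ 0.3 -0.  -0.3 -0. ]
```

Request:
{"method": "servo_tool", "body": {"delta_pos": [[-0.0174, -0.0168, -0.009], [-0.0186, -0.0168, -0.0064], [-0.0193, -0.0168, -0.0037], [-0.0196, -0.0168, -0.0009], [-0.0195, -0.0168, 0.002]], "dr": [[0, -8.3, 0], [0, -8.3, 0], [0, -8.3, 0], [0, -8.3, 0], [0, -8.3, 0]], "grip": [1, 1, 1, 1, 1]}}

```text
t: 1.88
tool_pos: [0.3127, -0.4932, 0.3292]
tool_rot: [-0.984, 1.509, -1.501]
contact_force: [-0.7, -0.2, 1.0]
opening: 0.0855
```

```bash
python3 - <<'E'
from h import *
plan([.47,-.06,.40],0)
p=cam('wrist');print(p['eye'],p['R'][:,2], ctrl.get_obs()['tool_pos'])
E
```

```text
t 1.88 pos [ 0.3127 -0.4932  0.3292] yaw -23.6 rot left [  0.1 -23.6  -0.2] F [-0.7 -0.2  1. ] open 0.0855 q [-1.13 -0.08  1.6   0.    1.62 -0.72] rows 8
[[-0.0575, -0.0086, -0.0037], [-0.0576, -0.0087, -0.0007], [-0.0576, -0.0087, 0.0023], [-0.0574, -0.0087, 0.0052], [-0.057, -0.0088, 0.0082]]
[[0.0, -2.9, -0.0], [0.0, -2.9, -0.0], [0.0, -2.9, -0.0], [0.0, -2.9, -0.0], [0.0, -2.9, -0.0]]
[ 0.34698412 -0.41615361  0.45735789] [-0.12968659 -0.29178135 -0.94765238] [ 0.3126973  -0.49322907  0.32923214]
```

Request:
{"method": "servo_tool", "body": {"delta_pos": [[-0.0575, -0.0086, -0.0037], [-0.0576, -0.0087, -0.0007], [-0.0576, -0.0087, 0.0023], [-0.0574, -0.0087, 0.0052], [-0.057, -0.0088, 0.0082]], "dr": [[0, -2.9, 0], [0, -2.9, 0], [0, -2.9, 0], [0, -2.9, 0], [0, -2.9, 0]], "grip": [1, 1, 1, 1, 1]}}

```text
t: 2.5
tool_pos: [0.4125, -0.2167, 0.3763]
tool_rot: [-1.129, 1.322, -1.321]
contact_force: [1.2, -0.0, 0.7]
opening: 0.0855
```

```bash
python3 - <<'E'
from h import *
plan([.5,0.0,.40],0)
E
```

```text
t 2.5 pos [ 0.4125 -0.2167  0.3763] yaw -8.9 rot left [-0.1 -8.9 -0.1] F [ 1.2 -0.   0.7] open 0.0855 q [-0.65 -0.38  1.78  0.    1.74 -0.49] rows 4
[[-0.0569, -0.0058, 0.0133], [-0.0564, -0.0058, 0.0155], [-0.0557, -0.0058, 0.0176], [-0.055, -0.0059, 0.0198]]
[[-0.0, -2.2, -0.0], [-0.0, -2.2, -0.0], [-0.0, -2.2, -0.0], [-0.0, -2.2, -0.0]]
```

Request:
{"method": "servo_tool", "body": {"delta_pos": [[-0.06, -0.0058, 0.0133], [-0.06, -0.0058, 0.0155], [-0.06, -0.0058, 0.0176], [-0.06, -0.0059, 0.0198], [-0.06, 0, 0.003]], "dr": [[0, -2.2, 0], [0, -2.2, 0], [0, -2.2, 0], [0, -2.2, 0], [0, 0, 0]], "grip": [1, 1, 1, 1, 1]}}

```text
t: 3.12
tool_pos: [0.5031, 0.0784, 0.4024]
tool_rot: [-1.205, 1.201, -1.211]
contact_force: [0.6, 0.9, -0.3]
opening: 0.0852
```

Request:
{"method": "servo_tool", "body": {"delta_pos": [[-0.06, 0, 0.004], [-0.05, 0, 0.004], [0, 0, 0]], "dr": [[0, 0, 0], [0, 0, 0], [0, 0, 0]], "grip": [1, 1, 1]}}

```text
t: 3.5
tool_pos: [0.51, 0.1959, 0.4026]
tool_rot: [-1.207, 1.196, -1.206]
contact_force: [-1.4, -0.8, -0.4]
opening: 0.0855
```

```bash
python3 - <<'E'
from h import *
plan([.43,.3,.35],0)
im=ctrl.get_image('wrist'); cv2.imwrite('pics/b_w.png',im[:,:,::-1])
E
```

```text
t 3.5 pos [0.51   0.1959 0.4026] yaw 0.6 rot left [-0.5  0.6 -0. ] F [-1.4 -0.8 -0.4] open 0.0855 q [ 0.23 -0.18  1.58 -0.    1.74  0.22] rows 3
[[-0.035, 0.0173, -0.0265], [-0.0349, 0.0174, -0.0265], [-0.0348, 0.0174, -0.0266]]
[[-0.2, 0.2, -0.0], [-0.2, 0.2, -0.0], [-0.2, 0.2, -0.0]]
```

View pics/b_w.png

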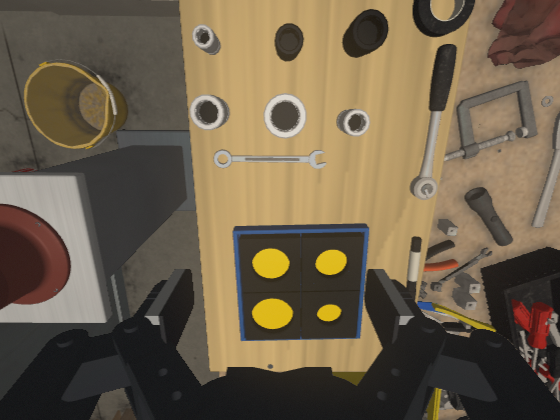

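```bash
cat >> h.py <<'E'
def circ(xy,d,z): return np.c_[xy[0]+d/2*np.cos(a),xy[1]+d/2*np.sin(a),0*a+z]
def visc(p,xy,d):
    c=[]
    A=proj(p,circ(xy,d,.126)).astype(np.float32);B=proj(p,circ(xy,d,.138)).astype(np.float32)
    ar,I=cv2.intersectConvexConvex(A,B); 
    m=cv2.moments(I); return np.array([m['m10']/m['m00'],m['m01']/m['m00']]),ar
def yellow(im):
    hsv=cv2.cvtColor(im,cv2.COLOR_RGB2HSV); y=((hsv[...,0]>20)&(hsv[...,0]<35)&(hsv[...,1]>190)&(hsv[...,2]>120)).astype(np.uint8)
    N,l,s,c=cv2.connectedComponentsWithStats(y); return [(s[i],c[i]) for i in range(1,N) if s[i,4]>150]
E
python3 - <<'E'
from h import *
p=cam('wrist'); im=cv2.imread('pics/b_w.png')[:,:,::-1].copy()
ps=cam('scene'); ims=cv2.imread('pics/a_scene.png')[:,:,::-1].copy()
for p_,i_ in ((p,im),(ps,ims)):
  for s,c in yellow(i_):
    x0=ray(p_,c,.126)[:2]
    if abs(x0[0]-.55)>.1 or abs(x0[1]-.02)>.1: continue
    for d in (.04,.048,.056,.066):
        r=least_squares(lambda v:visc(p_,v,d)[0]-c,x0,diff_step=1e-3); ar=visc(p_,r.x,d)[1]
        if .85<s[4]/ar<1.17: print(d,r.x.round(4),'area',s[4],round(ar),x0.round(4))
ctrl.get_image('wrist'); p=cam('wrist')
print('eye',p['eye'])
g=np.float32(0)
for k,(d,h) in SZ.items():
    for m in ctrl.masks_of('wrist',k)[:2]:
        e=np.array(m['extent']); x,r=fit([(p,e,np.ones(4))],d,.11,.11+h,[.5,.3]); print(k,round(m['score'],2),e.round(),x.round(4),r.round(1))
E
```

```text
0.056 [0.5024 0.058 ] area 851 840 [0.5023 0.0556]
0.048 [0.5922 0.0603] area 616 590 [0.5934 0.0577]
0.066 [ 0.5048 -0.0318] area 963 933 [ 0.5047 -0.0354]
0.04 [ 0.5944 -0.0294] area 309 290 [ 0.5956 -0.0336]
0.056 [0.5002 0.0585] area 462 406 [0.5    0.0624]
0.066 [ 0.5027 -0.0317] area 854 779 [ 0.5026 -0.029 ]
eye [0.50932029 0.27798038 0.53068171]
s24_c 0.8 [192.  22. 221.  51.] [0.4307 0.3524] [-0.8 -1.7  0.9  2.1]
s32_c 0.77 [335. 107. 369. 133.] [0.604  0.2626] [-0.5 -1.   0.4  1.1]
s40_c 0.94 [190.  93. 230. 129.] [0.4303 0.2722] [-1.1 -0.5  1.2  0.5]
s50_c 0.57 [265.  91. 307. 139.] [0.5214 0.2685] [-1.   1.1  1.  -1.1]
s50_c 0.37 [275.  24. 300.  61.] [0.522  0.3427] [-10.8  -8.9  10.9  12.2]
b32_c 0.72 [274.  22. 302.  60.] [0.5225 0.3477] [-0.9 -0.9  0.9  1.1]
b32_c 0.5 [335. 106. 366. 133.] [0.6026 0.2636] [-2.3 -0.7  2.   0.9]
b40_c 0.77 [345.   8. 390.  55.] [0.6129 0.3569] [-2.1 -1.8  1.8  2.4]
b40_c 0.3 [273.  23. 302.  60.] [0.5222 0.3458] [-4.1 -5.3  4.1  6.9]
```

```bash
python3 - <<'E'
from h import *
plan([.429,.352,.24],0,step=.05)
E
```

```text
t 3.9 pos [0.5106 0.1919 0.4031] yaw 0.2 rot left [-0.6  0.2  0. ] F [0.2 0.3 0. ] open 0.0857 q [ 0.22 -0.19  1.58 -0.    1.74  0.22] rows 5
[[-0.0321, 0.0325, -0.0166], [-0.0321, 0.0325, -0.0165], [-0.0321, 0.0325, -0.0165], [-0.032, 0.0326, -0.0164], [-0.032, 0.0326, -0.0164]]
[[-0.1, 0.0, 0.0], [-0.1, 0.0, 0.0], [-0.1, 0.0, 0.0], [-0.1, 0.0, 0.0], [-0.1, 0.0, 0.0]]
```

Request:
{"method": "servo_tool", "body": {"delta_pos": [[-0.032, 0.0325, -0.0165], [-0.032, 0.0325, -0.0165], [-0.032, 0.0325, -0.0165], [-0.032, 0.0325, -0.0165], [-0.032, 0.0325, -0.0165]], "dr": [[-0.1, 0, 0], [-0.1, 0, 0], [-0.1, 0, 0], [-0.1, 0, 0], [-0.1, 0, 0]], "grip": [1, 1, 1, 1, 1]}}

```text
t: 4.53
tool_pos: [0.4324, 0.3515, 0.2406]
tool_rot: [-1.193, 1.209, -1.22]
contact_force: [-0.4, 0.3, -0.2]
opening: 0.0851
```

Request:
{"method": "servo_tool", "body": {"delta_pos": [[0, 0, 0]], "dr": [[0, 0, 0]], "grip": [1]}}

```text
t: 4.65
tool_pos: [0.4302, 0.3514, 0.2369]
tool_rot: [-1.201, 1.21, -1.218]
contact_force: [-1.0, -0.6, -0.4]
opening: 0.0855
```

```bash
python3 - <<'E'
from h import *
plan([.429,.352,.24],0,step=.05)
im=ctrl.get_image('wrist'); cv2.imwrite('pics/c_w.png',im[:,:,::-1]);p=cam('wrist')
for k in ('s24_c','s40_c'):
    d,h=SZ[k]
    for m in ctrl.masks_of('wrist',k)[:2]:
        e=np.array(m['extent']); x,r=fit([(p,e,np.ones(4))],d,.11,.11+h,[.5,.3]); print(k,round(m['score'],2),e.round(),x.round(4),r.round(1))
E
```

```text
t 4.65 pos [0.4302 0.3514 0.2369] yaw -0.5 rot left [-0.4 -0.5  0. ] F [-1.  -0.6 -0.4] open 0.0855 q [ 0.55 -0.11  1.79 -0.    1.46  0.56] rows 1
[[-0.0006, -0.0031, -0.0012]]
[[-0.4, -0.5, 0.0]]
s24_c 0.88 [260. 194. 290. 240.] [0.4308 0.3519] [-0.9 -1.7  0.9  1.5]
s40_c 0.74 [255. 264. 302. 341.] [0.4324 0.2727] [-1.5  0.4  1.5 -0.3]
```

View pics/c_w.png

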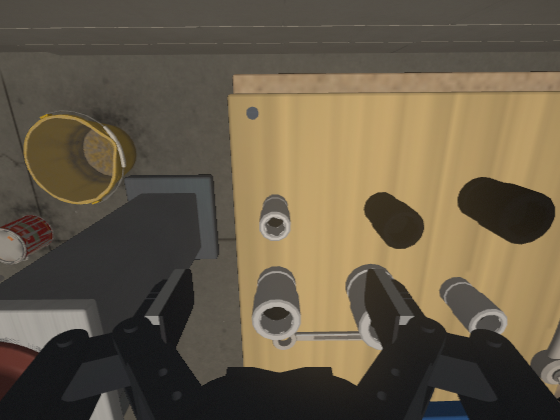

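Request:
{"method": "servo_tool", "body": {"delta_pos": [[0, 0.05, 0], [0, 0.045, 0], [0, 0, 0]], "dr": [[-0.4, -0.5, 0], [0, 0, 0], [0, 0, 0]], "grip": [1, 1, 1], "grip_force": 40}}

```text
t: 5.18
tool_pos: [0.4411, 0.3505, 0.1532]
tool_rot: [-1.184, 1.205, -1.216]
contact_force: [0.7, -0.6, -0.5]
opening: 0.0853
```

Request:
{"method": "servo_tool", "body": {"delta_pos": [[0, 0, 0], [0, 0, 0], [0, 0, 0], [0, 0, 0], [0, 0, 0]], "dr": [[0, 0, 0], [0, 0, 0], [0, 0, 0], [0, 0, 0], [0, 0, 0]], "grip": [0, 0, 0, 0, 0]}}

```text
t: 5.8
tool_pos: [0.4458, 0.3519, 0.1626]
tool_rot: [-1.169, 1.201, -1.218]
contact_force: [0.1, 0.3, -1.1]
opening: 0.0248
```

```bash
python3 - <<'E'
from h import *
plan([.4308,.352,.141],0,step=.05)
E
```

```text
t 5.8 pos [0.4458 0.3519 0.1626] yaw -0.5 rot left [-1.8 -0.5 -1. ] F [ 0.1  0.3 -1.1] open 0.0248 q [ 0.54 -0.04  1.85 -0.    1.3   0.55] rows 1
[[0.0004, 0.0211, -0.0157]]
[[-1.8, -0.5, -1.0]]
```

```bash
python3 - <<'E'
from h import *
for i in range(3):
    plan([.4308,.352,.141],0,step=.05,n=1)
    im=ctrl.get_image(['wrist','side','scene'][i]); cv2.imwrite(f'pics/d{i}.png',im[:,:,::-1])
E
```

```text
t 5.8 pos [0.4458 0.3519 0.1626] yaw -0.5 rot left [-1.8 -0.5 -1. ] F [ 0.1  0.3 -1.1] open 0.0248 q [ 0.54 -0.04  1.85 -0.    1.3   0.55] rows 1
[[0.0004, 0.0211, -0.0157]]
[[-1.8, -0.5, -1.0]]
t 5.85 pos [0.4458 0.3519 0.1626] yaw -0.5 rot left [-1.8 -0.5 -1. ] F [-0.6  0.3 -1.6] open 0.025 q [ 0.54 -0.04  1.85 -0.    1.3   0.55] rows 1
[[0.0004, 0.0211, -0.0156]]
[[-1.8, -0.5, -1.0]]
t 5.9 pos [0.4457 0.3518 0.1623] yaw -0.5 rot left [-1.7 -0.5 -1. ] F [ 0.9 -0.  -1.1] open 0.0247 q [ 0.54 -0.04  1.85 -0.    1.3   0.55] rows 1
[[0.0003, 0.0208, -0.0155]]
[[-1.7, -0.5, -1.0]]
```

View pics/d0.png

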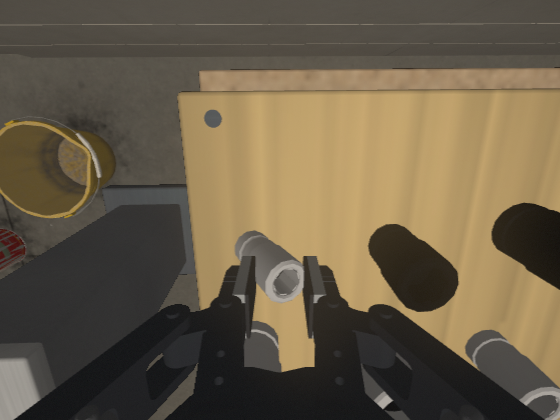

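View pics/d1.png

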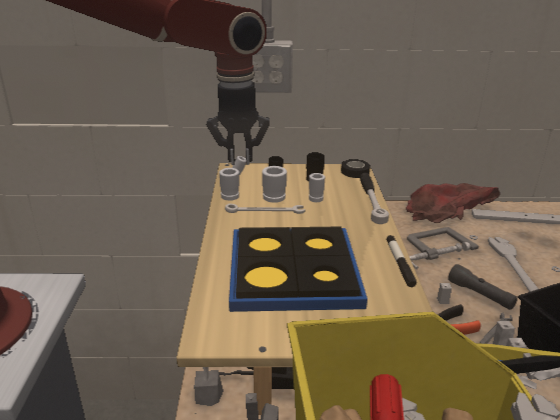

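```bash
python3 - <<'E'
from h import *
p=cam('wrist')
im=cv2.imread('pics/d0.png'); z=cv2.resize(im[200:340,180:340],None,fx=5,fy=5,interpolation=cv2.INTER_CUBIC)
cv2.imwrite('pics/d0z.png',z[:600])
im=cv2.imread('pics/d1.png'); z=cv2.resize(im[110:210,190:330],None,fx=5,fy=5,interpolation=cv2.INTER_CUBIC)
cv2.imwrite('pics/d1z.png',z)
print(ctrl.get_obs()['wrist_torque'])
E
```

```text
[ 0.06462957 -0.01274228  0.01533441]
```

View pics/d0z.png

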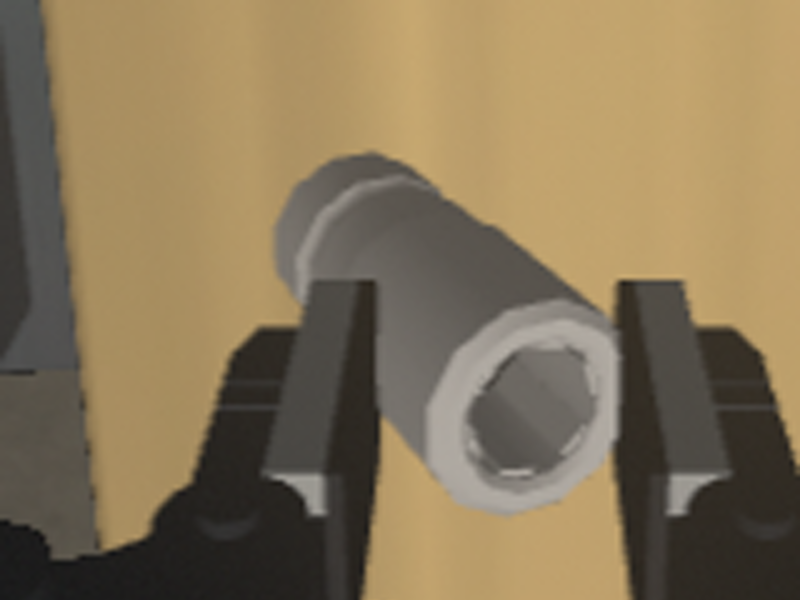

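View pics/d1z.png

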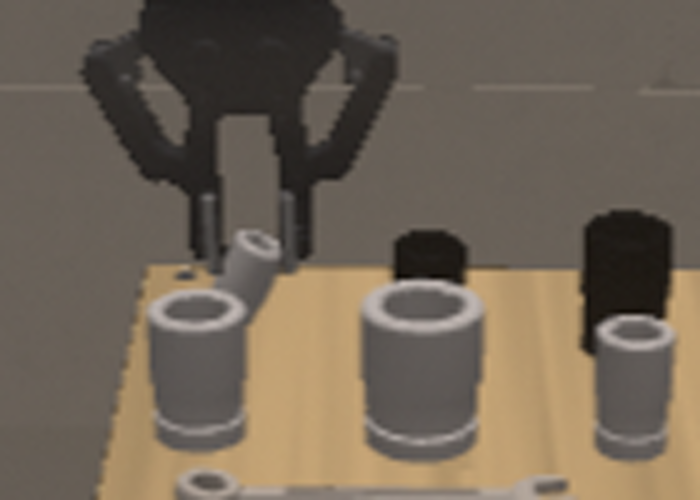

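Request:
{"method": "servo_tool", "body": {"delta_pos": [[0, 0.002, -0.005], [0, 0.003, -0.005]], "dr": [[-0.6, -0.2, -0.3], [-0.6, -0.2, -0.3]], "grip": [0.32, 0.34], "grip_force": 20}}

```text
t: 6.2
tool_pos: [0.4362, 0.3524, 0.1583]
tool_rot: [-1.195, 1.206, -1.21]
contact_force: [-1.5, -1.4, 0.8]
opening: 0.0288
```

```bash
python3 - <<'E'
from h import *
plan([.4308,.352,.141],0,step=.05,n=1)
im=ctrl.get_image('wrist')[:,:,::-1]
cv2.imwrite('pics/e0.png',cv2.resize(im[200:340,180:340],None,fx=4,fy=4,interpolation=cv2.INTER_CUBIC))
E
```

```text
t 6.2 pos [0.4362 0.3524 0.1583] yaw -0.1 rot left [-0.6 -0.1 -0.4] F [-1.5 -1.4  0.8] open 0.0288 q [ 0.55 -0.04  1.85  0.    1.31  0.55] rows 1
[[0.0006, 0.0172, -0.0056]]
[[-0.6, -0.1, -0.4]]
```

View pics/e0.png

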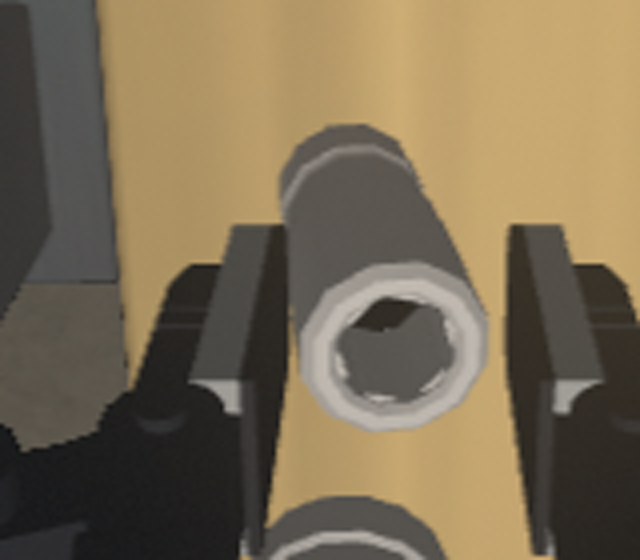

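Request:
{"method": "servo_tool", "body": {"delta_pos": [[0, 0.0, -0.006], [0, 0.0, 0]], "dr": [[-0.5, 0, -0.4], [0, 0, 0]], "grip": [0.36, 0.45]}}

```text
t: 6.5
tool_pos: [0.4284, 0.3522, 0.1565]
tool_rot: [-1.211, 1.211, -1.211]
contact_force: [-0.3, 0.1, -0.5]
opening: 0.0384
```

```bash
python3 - <<'E'
from h import *
plan([.4308,.352,.141],0,step=.05,n=1)
im=ctrl.get_image('wrist')[:,:,::-1]
cv2.imwrite('pics/e1.png',cv2.resize(im[200:340,180:340],None,fx=4,fy=4,interpolation=cv2.INTER_CUBIC))
k='s24_c';p=cam('wrist')
d,h=SZ[k]
for m in ctrl.masks_of('wrist',k)[:2]:
        e=np.array(m['extent']); x,r=fit([(p,e,np.ones(4))],d,.11,.11+h,[.5,.3]); print(k,round(m['score'],2),e.round(),x.round(4),r.round(1))
E
```

```text
t 6.5 pos [0.4284 0.3522 0.1565] yaw -0.1 rot left [ 0.1 -0.1  0.1] F [-0.3  0.1 -0.5] open 0.0384 q [ 0.55 -0.04  1.86 -0.    1.33  0.56] rows 1
[[0.0002, 0.0155, 0.0024]]
[[0.1, -0.1, 0.1]]
s24_c 0.83 [254. 227. 302. 310.] [0.4291 0.3539] [-0.9 -0.2  0.9  0.2]
```

View pics/e1.png

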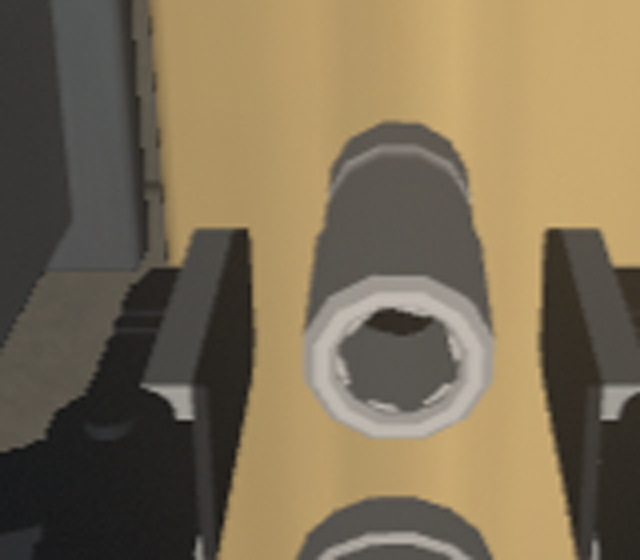

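Request:
{"method": "servo_tool", "body": {"delta_pos": [[0, 0.008, 0.001], [0, 0.008, 0], [0, 0, 0]], "dr": [[0, 0, 0], [0, 0, 0], [0, 0, 0]], "grip": [0.45, 0.45, 0.45]}}

```text
t: 6.98
tool_pos: [0.4298, 0.3519, 0.1391]
tool_rot: [-1.211, 1.211, -1.211]
contact_force: [-0.6, 0.5, -0.3]
opening: 0.0384
```

```bash
python3 - <<'E'
from h import *
plan([.429,.353,.141],0,step=.05,n=1)
E
```

```text
t 6.97 pos [0.4298 0.3519 0.1391] yaw -0.1 rot left [ 0.1 -0.1  0.1] F [-0.6  0.5 -0.3] open 0.0384 q [ 0.55 -0.02  1.87 -0.    1.29  0.55] rows 1
[[-0.0011, -0.0019, -0.0008]]
[[0.1, -0.1, 0.1]]
```

Request:
{"method": "servo_tool", "body": {"delta_pos": [[0, -0.002, 0], [0, 0, 0], [0, 0, 0]], "dr": [[0, 0, 0], [0, 0, 0], [0, 0, 0]], "grip": [0.15, 0.15, 0.15], "grip_force": 50}}

```text
t: 7.35
tool_pos: [0.4297, 0.3517, 0.1409]
tool_rot: [-1.212, 1.211, -1.211]
contact_force: [-0.7, 0.1, -1.7]
opening: 0.0229
```

```bash
python3 - <<'E'
from h import *
plan([.429,.353,.141],0,step=.05,n=1)
E
```

```text
t 7.35 pos [0.4297 0.3517 0.1409] yaw -0.1 rot left [ 0.1 -0.1  0.1] F [-0.7  0.1 -1.7] open 0.0229 q [ 0.55 -0.02  1.87 -0.    1.3   0.55] rows 1
[[-0.0013, -0.0001, -0.0007]]
[[0.1, -0.1, 0.1]]
```

Gripped (22.9 mm reading). Lift; tool grip value set to 0.

Request:
{"method": "servo_tool", "body": {"delta_pos": [[0, 0, 0], [0, -0.03, 0], [0, -0.05, 0], [0, -0.05, 0], [0, 0, 0]], "dr": [[0, 0, 0], [0, 0, 0], [0, 0, 0], [0, 0, 0], [0, 0, 0]], "grip": [0, 0, 0, 0, 0]}}

```text
t: 7.98
tool_pos: [0.4293, 0.3516, 0.2733]
tool_rot: [-1.215, 1.212, -1.211]
contact_force: [0.1, 0.4, -1.1]
opening: 0.0227
```

```bash
python3 - <<'E'
from h import *
plan([.593,-.030,.26],0,step=.055)
im=ctrl.get_image('wrist')[:,:,::-1]
cv2.imwrite('pics/f1.png',im)
E
```

```text
t 7.97 pos [0.4293 0.3516 0.2733] yaw -0.1 rot left [ 0.3 -0.1  0.2] F [ 0.1  0.4 -1.1] open 0.0227 q [ 0.55 -0.13  1.74 -0.    1.53  0.55] rows 8
[[0.0477, 0.0017, 0.0206], [0.0477, 0.0017, 0.0206], [0.0477, 0.0017, 0.0205], [0.0477, 0.0017, 0.0205], [0.0477, 0.0017, 0.0205]]
[[0.0, -0.0, 0.0], [0.0, -0.0, 0.0], [0.0, -0.0, 0.0], [0.0, -0.0, 0.0], [0.0, -0.0, 0.0]]
```

View pics/f1.png

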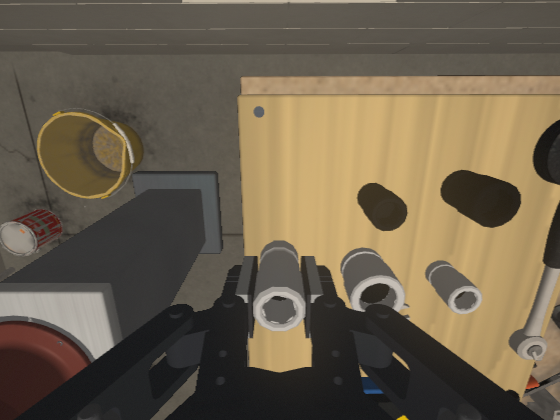

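Request:
{"method": "servo_tool", "body": {"delta_pos": [[0.048, 0, 0.0205], [0.048, 0, 0.0205], [0.048, 0, 0.0205], [0.048, 0, 0.0205], [0.048, 0, 0.0205]], "dr": [[0, 0, 0], [0, 0, 0], [0, 0, 0], [0, 0, 0], [0, 0, 0]], "grip": [0, 0, 0, 0, 0]}}

```text
t: 8.65
tool_pos: [0.5278, 0.1064, 0.2592]
tool_rot: [-1.237, 1.218, -1.2]
contact_force: [1.2, 0.3, -2.2]
opening: 0.0225
```

```bash
python3 - <<'E'
from h import *
plan([.593,-.030,.24],0,step=.05)
E
```

```text
t 8.65 pos [0.5278 0.1064 0.2592] yaw 0.4 rot left [1.4 0.4 0.5] F [ 1.2  0.3 -2.2] open 0.0225 q [ 0.06 -0.15  1.78 -0.01  1.53  0.06] rows 4
[[0.0341, 0.0047, 0.0162], [0.0341, 0.0048, 0.0162], [0.0341, 0.0048, 0.0162], [0.0341, 0.0048, 0.0163]]
[[0.3, 0.1, 0.1], [0.3, 0.1, 0.1], [0.3, 0.1, 0.1], [0.3, 0.1, 0.1]]
```

Request:
{"method": "servo_tool", "body": {"delta_pos": [[0.034, 0.0, 0.0162], [0.034, 0.0, 0.0162], [0.034, 0.0, 0.0162], [0.032, 0.0, 0.016], [0, 0, 0]], "dr": [[0.4, 0.1, 0.1], [0.4, 0.1, 0.1], [0.4, 0.1, 0.1], [0.4, 0.1, 0.1], [0, 0, 0]], "grip": [0, 0, 0, 0, 0]}}

```text
t: 9.28
tool_pos: [0.5897, -0.0352, 0.245]
tool_rot: [-1.218, 1.226, -1.207]
contact_force: [-0.7, 0.7, -0.5]
opening: 0.0227
```

```bash
cat >> h.py <<'E'
def tray(p,im):
    for s,c in yellow(im):
        x0=ray(p,c,.126)[:2]
        if abs(x0[0]-.55)>.1 or abs(x0[1]-.02)>.1: continue
        for d in (.04,.048,.056,.066):
            r=least_squares(lambda v:visc(p,v,d)[0]-c,x0,diff_step=1e-3); ar=visc(p,r.x,d)[1]
            print(d,r.x.round(4),'area ratio',round(s[4]/ar,2))
E
python3 - <<'E'
from h import *
plan([.593,-.030,.24],0,step=.05)
im=ctrl.get_image('wrist'); p=cam('wrist')
cv2.imwrite('pics/g1.png',im[:,:,::-1])
im=ctrl.get_image('scene')
cv2.imwrite('pics/g2.png',im[:,:,::-1])
E
```

```text
t 9.28 pos [ 0.5897 -0.0352  0.245 ] yaw -0.4 rot left [ 0.9 -0.4  0. ] F [-0.7  0.7 -0.5] open 0.0227 q [-0.18 -0.02  1.68 -0.    1.49 -0.18] rows 1
[[-0.0052, 0.005, 0.0033]]
[[0.9, -0.4, 0.0]]
```

View pics/g1.png

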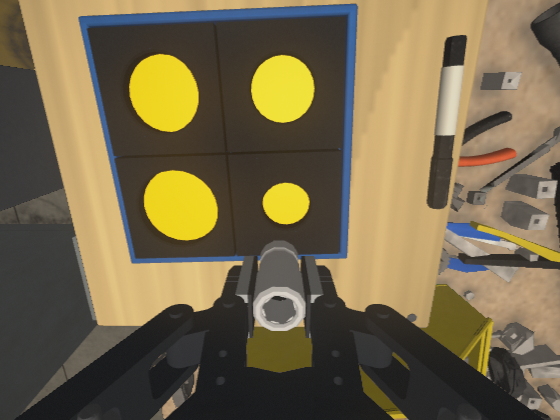

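View pics/g2.png

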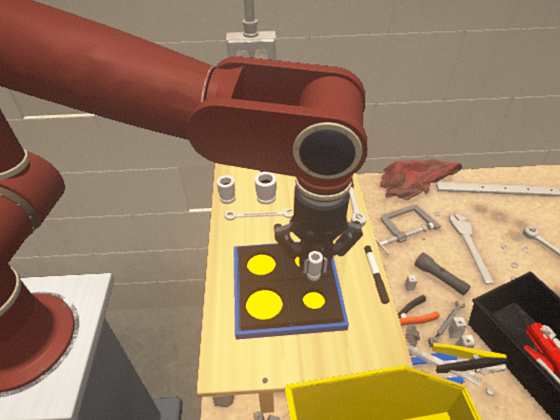

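```bash
python3 - <<'E'
from h import *
p=cam('wrist'); im=cv2.imread('pics/g1.png')[:,:,::-1].copy(); tray(p,im)
plan([.593,-.030,.165],0,step=.03)
E
```

```text
0.04 [0.5019 0.0614] area ratio 2.07
0.048 [0.5018 0.0612] area ratio 1.4
0.056 [0.5016 0.0609] area ratio 1.01
0.066 [0.5015 0.0605] area ratio 0.72
0.04 [0.5913 0.0639] area ratio 1.43
0.048 [0.5913 0.0637] area ratio 0.99
0.056 [0.5913 0.0634] area ratio 0.73
0.066 [0.5913 0.063 ] area ratio 0.53
0.04 [ 0.5048 -0.0277] area ratio 2.99
0.048 [ 0.5047 -0.028 ] area ratio 2.0
0.056 [ 0.5046 -0.0283] area ratio 1.43
0.066 [ 0.5045 -0.0288] area ratio 1.01
0.04 [ 0.5941 -0.0261] area ratio 1.01
0.048 [ 0.5941 -0.0265] area ratio 0.69
0.056 [ 0.5941 -0.0268] area ratio 0.5
0.066 [ 0.5941 -0.0273] area ratio 0.35
t 9.38 pos [ 0.5892 -0.0332  0.2453] yaw -0.2 rot left [ 0.9 -0.2 -0. ] F [ 0.9 -0.5 -1.6] open 0.0231 q [-0.18 -0.02  1.69 -0.    1.49 -0.18] rows 3
[[-0.0011, 0.0267, 0.0017], [-0.0011, 0.0268, 0.0016], [-0.0011, 0.0268, 0.0014]]
[[0.3, -0.1, -0.0], [0.3, -0.1, -0.0], [0.3, -0.1, -0.0]]
```

Request:
{"method": "servo_tool", "body": {"delta_pos": [[-0.002, 0.025, 0.002], [-0.002, 0.025, 0.001], [-0.001, 0.02, 0.001], [0, 0, 0]], "dr": [[0.3, -0.1, 0], [0.3, -0.1, 0], [0.3, 0, 0], [0, 0, 0]], "grip": [0, 0, 0, 0]}}

```text
t: 9.88
tool_pos: [0.5898, -0.023, 0.1712]
tool_rot: [-1.212, 1.209, -1.202]
contact_force: [-0.3, -0.0, -2.1]
opening: 0.0223
```

```bash
python3 - <<'E'
from h import *
plan([.5935,-.028,.158],0,step=.02)
im=ctrl.get_image('side')
cv2.imwrite('pics/h2.png',cv2.resize(im[200:320,200:380,::-1],None,fx=4,fy=4,interpolation=cv2.INTER_CUBIC))
E
```

```text
t 9.88 pos [ 0.5898 -0.023   0.1712] yaw 0.3 rot left [ 0.2  0.3 -0.1] F [-0.3 -0.  -2.1] open 0.0223 q [-0.17  0.03  1.76  0.    1.35 -0.17] rows 1
[[0.0051, 0.0131, 0.0037]]
[[0.2, 0.3, -0.1]]
```

View pics/h2.png

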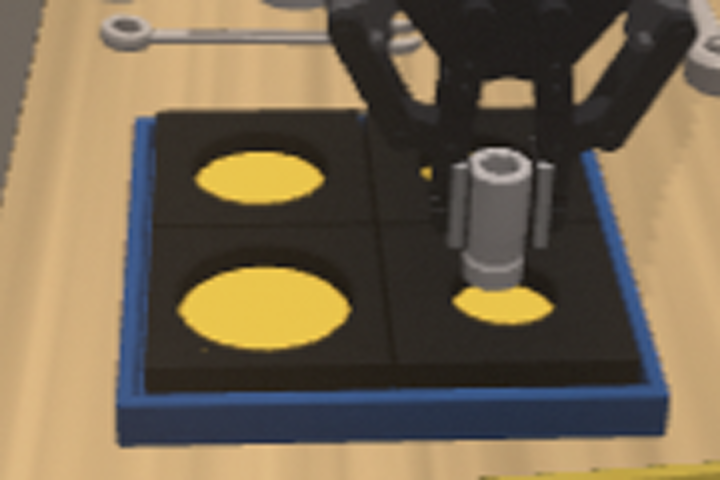

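Request:
{"method": "servo_tool", "body": {"delta_pos": [[0.005, 0.0, 0.0035], [0, 0, 0]], "dr": [[0.2, 0.3, 0], [0, 0, 0]], "grip": [0, 0]}}

```text
t: 10.18
tool_pos: [0.5953, -0.0279, 0.175]
tool_rot: [-1.204, 1.205, -1.211]
contact_force: [-0.2, 0.0, -1.3]
opening: 0.0227
```

```bash
python3 - <<'E'
from h import *
plan([.5935,-.028,.158],0,step=.02)
im=ctrl.get_image('side')
cv2.imwrite('pics/h3.png',cv2.resize(im[200:320,200:380,::-1],None,fx=4,fy=4,interpolation=cv2.INTER_CUBIC))
E
```

```text
t 10.18 pos [ 0.5953 -0.0279  0.175 ] yaw 0.0 rot left [-0.3  0.  -0.1] F [-0.2  0.  -1.3] open 0.0227 q [-0.17  0.03  1.75  0.    1.35 -0.17] rows 1
[[0.0001, 0.0169, -0.0019]]
[[-0.3, 0.0, -0.1]]
```

View pics/h3.png

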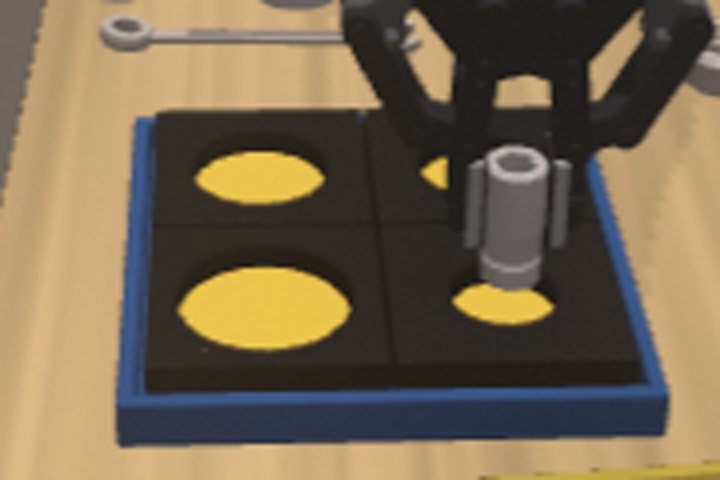

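Request:
{"method": "servo_tool", "body": {"delta_pos": [[0, 0.007, -0.002], [0, 0.006, 0], [0, 0.003, 0], [0, 0, 0]], "dr": [[-0.2, 0, 0], [0, 0, 0], [0, 0, 0], [0, 0, 0]], "grip": [0, 0, 0, 0]}}

```text
t: 10.72
tool_pos: [0.5936, -0.028, 0.1586]
tool_rot: [-1.205, 1.207, -1.21]
contact_force: [-0.3, 0.2, -0.9]
opening: 0.023
```

```bash
python3 - <<'E'
from h import *
plan([.593,-.028,.158],0,step=.02)
im=ctrl.get_image('side')
cv2.imwrite('pics/h4.png',cv2.resize(im[200:320,200:380,::-1],None,fx=4,fy=4,interpolation=cv2.INTER_CUBIC))
E
```

```text
t 10.72 pos [ 0.5936 -0.028   0.1586] yaw 0.0 rot left [-0.2  0.  -0.1] F [-0.3  0.2 -0.9] open 0.023 q [-0.17  0.05  1.77  0.    1.32 -0.17] rows 1
[[-0.0, 0.0006, -0.0006]]
[[-0.2, 0.0, -0.1]]
```

View pics/h4.png

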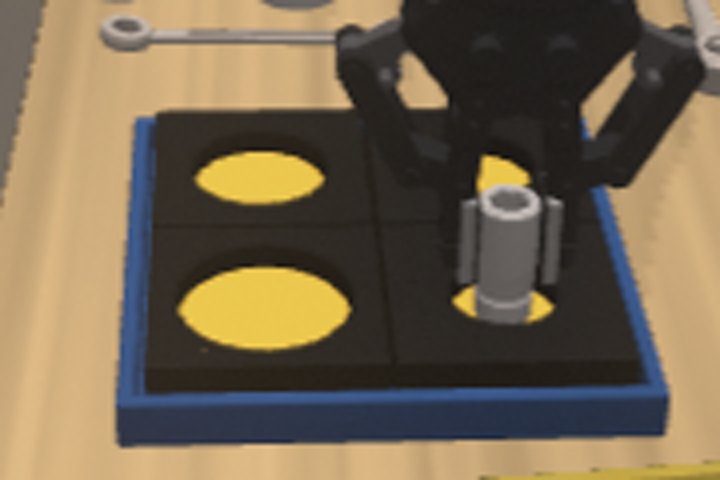

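Request:
{"method": "servo_tool", "body": {"delta_pos": [[0, 0.002, 0], [0, 0, 0]], "dr": [[-0.2, 0, 0], [0, 0, 0]], "grip": [0, 0]}}

```text
t: 11.02
tool_pos: [0.594, -0.0281, 0.1571]
tool_rot: [-1.208, 1.209, -1.208]
contact_force: [0.7, -0.6, -0.6]
opening: 0.023
```

Request:
{"method": "servo_tool", "body": {"delta_pos": [[0, 0, 0], [0, 0, 0], [0, 0, 0]], "dr": [[0, 0, 0], [0, 0, 0], [0, 0, 0]], "grip": [0.4, 0.5, 0.6]}}

```text
t: 11.4
tool_pos: [0.5946, -0.0282, 0.1582]
tool_rot: [-1.206, 1.208, -1.21]
contact_force: [0.4, 0.1, 0.3]
opening: 0.0511
```

```bash
python3 - <<'E'
from h import *
plan([.593,-.028,.158],0,step=.02)
im=ctrl.get_image('side')
cv2.imwrite('pics/h5.png',cv2.resize(im[200:320,200:380,::-1],None,fx=4,fy=4,interpolation=cv2.INTER_CUBIC))
E
```

```text
t 11.4 pos [ 0.5946 -0.0282  0.1582] yaw 0.0 rot left [-0.1  0.  -0.1] F [0.4 0.1 0.3] open 0.0511 q [-0.17  0.05  1.76  0.    1.32 -0.17] rows 1
[[-0.0002, 0.0002, -0.0016]]
[[-0.1, 0.0, -0.1]]
```

View pics/h5.png

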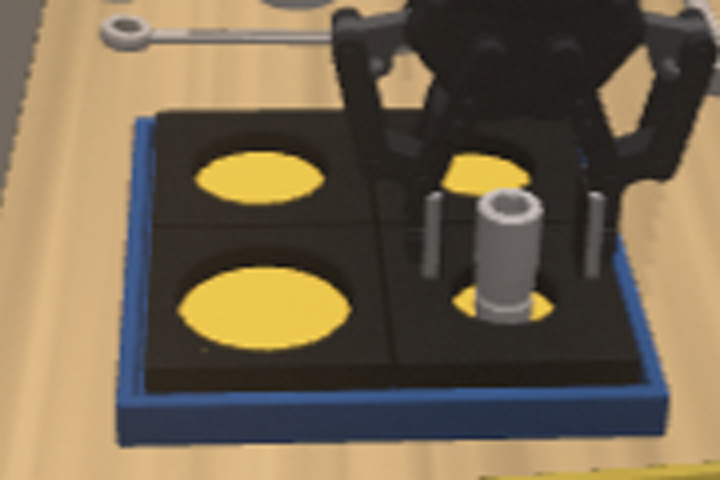

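Request:
{"method": "servo_tool", "body": {"delta_pos": [[0, -0.03, -0.001], [0, -0.05, 0], [-0.03, -0.03, 0]], "dr": [[0, 0, 0], [0, 0, 0], [0, 0, 0]], "grip": [0.65, 0.65, 0.65]}}

```text
t: 11.82
tool_pos: [0.5915, 0.0011, 0.267]
tool_rot: [-1.21, 1.216, -1.207]
contact_force: [0.2, -0.3, 0.0]
opening: 0.0556
```

```bash
python3 - <<'E'
from h import *
plan([.604,.262,.25],0,step=.055)
E
```

```text
t 11.82 pos [0.5915 0.0011 0.267 ] yaw -0.2 rot left [ 0.3 -0.2 -0.1] F [ 0.2 -0.3  0. ] open 0.0556 q [-0.12 -0.04  1.67  0.    1.52 -0.12] rows 5
[[-0.0522, 0.0035, 0.0024], [-0.0522, 0.0035, 0.0024], [-0.0522, 0.0035, 0.0024], [-0.0522, 0.0034, 0.0025], [-0.0522, 0.0034, 0.0025]]
[[0.1, -0.0, -0.0], [0.1, -0.0, -0.0], [0.1, -0.0, -0.0], [0.1, -0.0, -0.0], [0.1, -0.0, -0.0]]
```

Request:
{"method": "servo_tool", "body": {"delta_pos": [[-0.052, 0.003, 0.0025], [-0.052, 0.003, 0.0025], [-0.052, 0.003, 0.0025], [-0.052, 0.003, 0.0025], [-0.052, 0.003, 0.0025]], "dr": [[0.1, 0, 0], [0.1, 0, 0], [0.1, 0, 0], [0, 0, 0], [0, 0, 0]], "grip": [0.65, 0.65, 0.65, 0.65, 0.65]}}

```text
t: 12.45
tool_pos: [0.6081, 0.2666, 0.2593]
tool_rot: [-1.195, 1.207, -1.219]
contact_force: [0.6, 0.7, -0.1]
opening: 0.0553
```

Request:
{"method": "servo_tool", "body": {"delta_pos": [[0, 0, 0]], "dr": [[0, 0, 0]], "grip": [0.65]}}

```text
t: 12.58
tool_pos: [0.6074, 0.2698, 0.2587]
tool_rot: [-1.197, 1.204, -1.215]
contact_force: [0.1, -0.3, 0.6]
opening: 0.0555
```

```bash
cat >> h.py <<'E'
def look(name,keys):
    im=ctrl.get_image('wrist'); cv2.imwrite(f'pics/{name}.png',im[:,:,::-1]);p=cam('wrist')
    for k in keys:
      d,h=SZ[k]
      for m in ctrl.masks_of('wrist',k)[:2]:
        e=np.array(m['extent']); x,r=fit([(p,e,np.ones(4))],d,.11,.11+h,[.5,.3]); print(k,round(m['score'],2),e.round(),x.round(4),r.round(1))
E
python3 - <<'E'
from h import *
plan([.604,.262,.141],0,step=.05)
look('i1',['s32_c','s50_c'])
E
```

```text
t 12.57 pos [0.6074 0.2698 0.2587] yaw -0.2 rot left [-0.7 -0.2 -0.1] F [ 0.1 -0.3  0.6] open 0.0555 q [ 0.31  0.13  1.51 -0.    1.49  0.31] rows 3
[[0.0027, 0.0392, -0.0016], [0.0027, 0.0392, -0.0014], [0.0026, 0.0392, -0.0013]]
[[-0.2, -0.1, -0.0], [-0.2, -0.1, -0.0], [-0.2, -0.1, -0.0]]
s32_c 0.85 [251. 192. 292. 245.] [0.6039 0.261 ] [ 0.8 -1.2 -0.8  1. ]
s50_c 0.61 [135. 174. 206. 252.] [0.5211 0.2689] [-4.6  0.2  5.9  0.2]
```

View pics/i1.png

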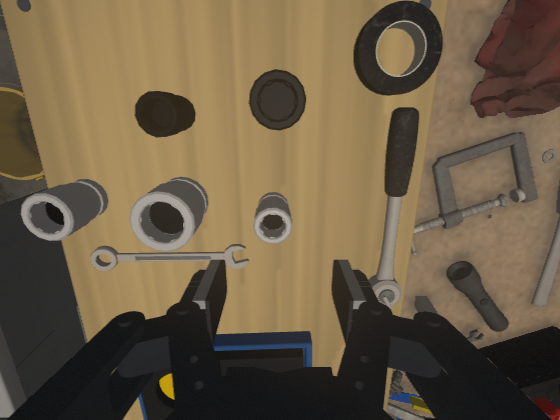

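Request:
{"method": "servo_tool", "body": {"delta_pos": [[0.003, 0.026, -0.001], [0.003, 0.026, -0.001], [0.002, 0.024, -0.001], [0, 0, 0]], "dr": [[-0.2, -0.1, 0], [-0.2, -0.1, 0], [-0.2, 0, 0], [0, 0, 0]], "grip": [0.65, 0.65, 0.65, 0.65]}}

```text
t: 13.22
tool_pos: [0.6073, 0.2527, 0.1828]
tool_rot: [-1.199, 1.215, -1.219]
contact_force: [0.1, 1.0, -0.2]
opening: 0.0558
```

```bash
python3 - <<'E'
from h import *
plan([.604,.2615,.141],0,step=.02)
E
```

```text
t 13.22 pos [0.6073 0.2527 0.1828] yaw -0.7 rot left [-0.3 -0.7 -0.1] F [ 0.1  1.  -0.2] open 0.0558 q [0.28 0.17 1.59 0.   1.37 0.29] rows 3
[[-0.0029, 0.0139, -0.0012], [-0.0029, 0.0139, -0.0012], [-0.0029, 0.0139, -0.0011]]
[[-0.1, -0.2, -0.0], [-0.1, -0.2, -0.0], [-0.1, -0.2, -0.0]]
```

Request:
{"method": "servo_tool", "body": {"delta_pos": [[-0.009, 0, -0.0035], [0, 0, 0]], "dr": [[-0.3, -0.7, 0], [0, 0, 0]], "grip": [0.65, 0.65]}}

```text
t: 13.48
tool_pos: [0.6048, 0.2621, 0.1849]
tool_rot: [-1.206, 1.208, -1.208]
contact_force: [-0.1, -0.1, -0.6]
opening: 0.0556
```

```bash
python3 - <<'E'
from h import *
plan([.604,.2615,.141],0,step=.015)
E
```

```text
t 13.47 pos [0.6048 0.2621 0.1849] yaw 0.0 rot left [-0.1  0.  -0.2] F [-0.1 -0.1 -0.6] open 0.0556 q [0.3  0.17 1.59 0.   1.38 0.29] rows 3
[[0.0002, 0.0146, -0.0003], [0.0002, 0.0146, -0.0003], [0.0002, 0.0146, -0.0003]]
[[-0.0, 0.0, -0.1], [-0.0, 0.0, -0.1], [-0.0, 0.0, -0.1]]
```

Request:
{"method": "servo_tool", "body": {"delta_pos": [[0, 0.015, 0], [0, 0.015, 0], [0, 0.014, 0], [0, 0, 0]], "dr": [[0, 0, -0.1], [0, 0, 0], [0, 0, 0], [0, 0, 0]], "grip": [0.65, 0.65, 0.65, 0.65]}}

```text
t: 13.98
tool_pos: [0.605, 0.2628, 0.1385]
tool_rot: [-1.207, 1.206, -1.209]
contact_force: [-0.8, 0.0, 0.8]
opening: 0.0554
```

```bash
python3 - <<'E'
from h import *
plan([.604,.2615,.141],0,step=.015)
E
```

```text
t 13.97 pos [0.605  0.2628 0.1385] yaw 0.1 rot left [-0.2  0.1 -0.1] F [-0.8  0.   0.8] open 0.0554 q [0.3  0.21 1.62 0.   1.31 0.3 ] rows 1
[[0.0012, -0.0025, -0.001]]
[[-0.2, 0.1, -0.1]]
```

Good. Adjust and close.

Request:
{"method": "servo_tool", "body": {"delta_pos": [[0.001, -0.003, -0.001], [0, 0, 0], [0, 0, 0], [0, 0, 0]], "dr": [[-0.1, 0, 0], [0, 0, 0], [0, 0, 0], [0, 0, 0]], "grip": [0.45, 0.25, 0.2, 0]}}

```text
t: 14.48
tool_pos: [0.6043, 0.2617, 0.1423]
tool_rot: [-1.207, 1.207, -1.208]
contact_force: [-0.1, -0.0, -1.7]
opening: 0.0309
```

```bash
python3 - <<'E'
from h import *
plan([.604,.2615,.141],0,step=.015)
E
```

```text
t 14.47 pos [0.6043 0.2617 0.1423] yaw 0.1 rot left [-0.1  0.1 -0.1] F [-0.1 -0.  -1.7] open 0.0309 q [0.3  0.21 1.62 0.   1.31 0.29] rows 1
[[0.0002, 0.0013, -0.0003]]
[[-0.1, 0.1, -0.1]]
```

Request:
{"method": "servo_tool", "body": {"delta_pos": [[0, -0.025, 0], [0, -0.04, 0], [0, -0.04, 0], [0, 0, 0]], "dr": [[0, 0, 0], [0, 0, 0], [0, 0, 0], [0, 0, 0]], "grip": [0, 0, 0, 0]}}

```text
t: 14.98
tool_pos: [0.6033, 0.2613, 0.2484]
tool_rot: [-1.21, 1.209, -1.207]
contact_force: [0.4, -0.6, -1.0]
opening: 0.0311
```

```bash
python3 - <<'E'
from h import *
plan([.5915,.062,.245],0,step=.05)
E
```

```text
t 14.97 pos [0.6033 0.2613 0.2484] yaw 0.1 rot left [ 0.   0.1 -0. ] F [ 0.4 -0.6 -1. ] open 0.0311 q [0.3  0.13 1.53 0.   1.49 0.29] rows 4
[[0.0498, 0.0008, -0.003], [0.0498, 0.0008, -0.003], [0.0498, 0.0008, -0.003], [0.0498, 0.0008, -0.003]]
[[0.0, 0.0, -0.0], [0.0, 0.0, -0.0], [0.0, 0.0, -0.0], [0.0, 0.0, -0.0]]
```

Request:
{"method": "servo_tool", "body": {"delta_pos": [[0.045, 0, -0.003], [0.05, 0, -0.003], [0.05, 0, -0.003], [0.045, 0, -0.003], [0, 0, 0]], "dr": [[0, 0, 0], [0, 0, 0], [0, 0, 0], [0, 0, 0], [0, 0, 0]], "grip": [0, 0, 0, 0, 0]}}

```text
t: 15.6
tool_pos: [0.5879, 0.0664, 0.2385]
tool_rot: [-1.22, 1.215, -1.201]
contact_force: [0.1, 1.2, -1.7]
opening: 0.0306
```

Request:
{"method": "servo_tool", "body": {"delta_pos": [[0, 0.015, 0], [0, 0, 0]], "dr": [[0, 0, 0], [0, 0, 0]], "grip": [0, 0]}}

```text
t: 15.85
tool_pos: [0.5864, 0.0675, 0.2195]
tool_rot: [-1.223, 1.218, -1.198]
contact_force: [-0.3, 0.4, -2.1]
opening: 0.0307
```

```bash
python3 - <<'E'
from h import *
plan([.5915,.062,.18],0,step=.03)
E
```

```text
t 15.85 pos [0.5864 0.0675 0.2195] yaw 0.3 rot left [ 0.9  0.3 -0. ] F [-0.3  0.4 -2.1] open 0.0307 q [-0.01 -0.    1.71  0.    1.45 -0.02] rows 2
[[0.0028, 0.0197, 0.0029], [0.0028, 0.0197, 0.0027]]
[[0.5, 0.1, -0.0], [0.5, 0.1, -0.0]]
```

Request:
{"method": "servo_tool", "body": {"delta_pos": [[0.0055, 0.0, 0.005], [0, 0.02, 0], [0, 0.015, 0], [0, 0, 0]], "dr": [[0.9, 0.3, 0], [0, 0, 0], [0, 0, 0], [0, 0, 0]], "grip": [0, 0, 0, 0]}}

```text
t: 16.35
tool_pos: [0.5912, 0.064, 0.1805]
tool_rot: [-1.211, 1.209, -1.206]
contact_force: [-0.0, -0.2, -1.9]
opening: 0.0307
```

```bash
python3 - <<'E'
from h import *
plan([.5915,.062,.158],0,step=.015)
im=ctrl.get_image('side')
cv2.imwrite('pics/j2.png',cv2.resize(im[200:320,200:380,::-1],None,fx=4,fy=4,interpolation=cv2.INTER_CUBIC))
E
```

```text
t 16.35 pos [0.5912 0.064  0.1805] yaw 0.1 rot left [ 0.1  0.1 -0. ] F [-0.  -0.2 -1.9] open 0.0307 q [-0.02  0.03  1.75  0.    1.37 -0.02] rows 2
[[0.001, 0.0113, 0.0002], [0.001, 0.0113, 0.0001]]
[[0.0, 0.1, -0.0], [0.0, 0.1, -0.0]]
```

View pics/j2.png

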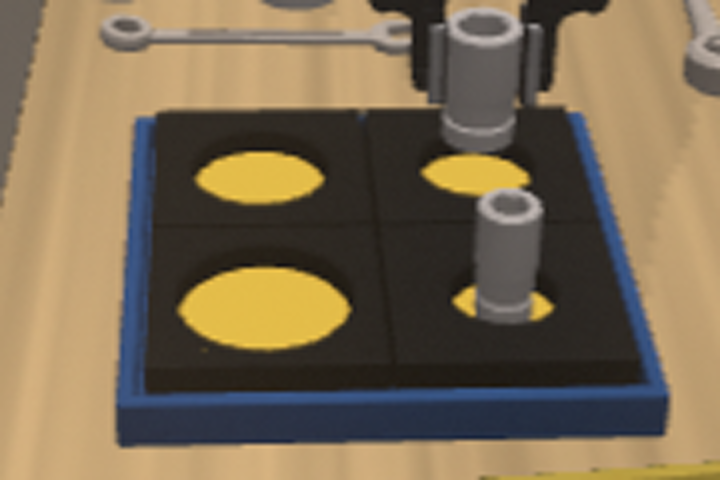

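Request:
{"method": "servo_tool", "body": {"delta_pos": [[0.0015, 0.008, 0], [0, 0.008, 0], [0, 0.006, 0], [0, 0, 0]], "dr": [[0.1, 0.1, 0], [0, 0, 0], [0, 0, 0], [0, 0, 0]], "grip": [0, 0, 0, 0]}}

```text
t: 16.9
tool_pos: [0.5923, 0.0623, 0.1589]
tool_rot: [-1.206, 1.207, -1.21]
contact_force: [-0.0, 0.4, -1.9]
opening: 0.0308
```

```bash
python3 - <<'E'
from h import *
plan([.5915,.062,.158],0,step=.015)
im=ctrl.get_image('side')
cv2.imwrite('pics/j3.png',cv2.resize(im[200:320,200:380,::-1],None,fx=4,fy=4,interpolation=cv2.INTER_CUBIC))
E
```

```text
t 16.9 pos [0.5923 0.0623 0.1589] yaw 0.0 rot left [-0.2  0.  -0. ] F [-0.   0.4 -1.9] open 0.0308 q [-0.02  0.05  1.76  0.    1.32 -0.02] rows 1
[[0.0003, 0.0009, -0.0008]]
[[-0.2, 0.0, -0.0]]
```

View pics/j3.png

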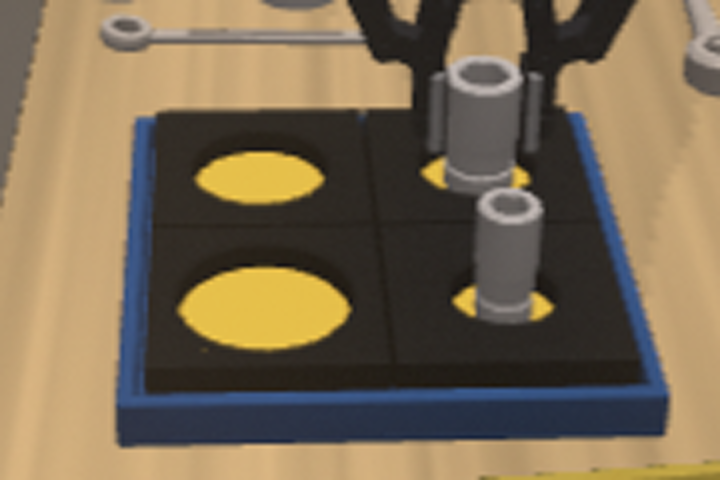

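Request:
{"method": "servo_tool", "body": {"delta_pos": [[0, 0.0015, 0], [0, 0, 0], [0, 0, 0], [0, 0, 0], [0, 0, 0]], "dr": [[-0.1, 0, 0], [0, 0, 0], [0, 0, 0], [0, 0, 0], [0, 0, 0]], "grip": [0, 0.45, 0.55, 0.65, 0.65]}}

```text
t: 17.58
tool_pos: [0.5941, 0.0623, 0.1603]
tool_rot: [-1.204, 1.204, -1.212]
contact_force: [-0.3, -0.3, -0.8]
opening: 0.0557
```

```bash
python3 - <<'E'
from h import *
plan([.5915,.062,.158],0,step=.015)
im=ctrl.get_image('side')
cv2.imwrite('pics/j4.png',cv2.resize(im[200:320,200:380,::-1],None,fx=4,fy=4,interpolation=cv2.INTER_CUBIC))
E
```

```text
t 17.57 pos [0.5941 0.0623 0.1603] yaw 0.0 rot left [-0.4  0.  -0. ] F [-0.3 -0.3 -0.8] open 0.0557 q [-0.02  0.05  1.76  0.    1.32 -0.02] rows 1
[[0.0003, 0.0023, -0.0026]]
[[-0.4, 0.0, -0.0]]
```

View pics/j4.png

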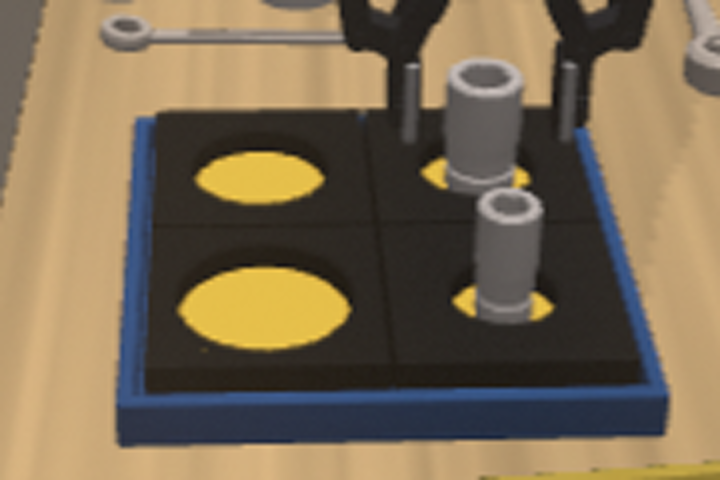

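Request:
{"method": "servo_tool", "body": {"delta_pos": [[0, -0.03, -0.001], [0, -0.045, 0], [0, -0.03, 0], [0, 0, 0]], "dr": [[-0.3, 0, 0], [0, 0, 0], [0, 0, 0], [0, 0, 0]], "grip": [0.65, 0.7, 0.75, 0.75]}}

```text
t: 18.12
tool_pos: [0.5922, 0.0622, 0.267]
tool_rot: [-1.21, 1.21, -1.208]
contact_force: [0.4, -0.1, -0.4]
opening: 0.0642
```

```bash
python3 - <<'E'
from h import *
plan([.431,.2725,.26],0,step=.055)
E
```

```text
t 18.12 pos [0.5922 0.0622 0.267 ] yaw 0.0 rot left [ 0.1  0.  -0. ] F [ 0.4 -0.1 -0.4] open 0.0642 q [-0.02 -0.03  1.66  0.    1.51 -0.02] rows 5
[[-0.0421, 0.0014, -0.0322], [-0.0421, 0.0014, -0.0322], [-0.0421, 0.0014, -0.0322], [-0.0421, 0.0014, -0.0322], [-0.0421, 0.0014, -0.0322]]
[[0.0, 0.0, -0.0], [0.0, 0.0, -0.0], [0.0, 0.0, -0.0], [0.0, 0.0, -0.0], [0.0, 0.0, -0.0]]
```

Request:
{"method": "servo_tool", "body": {"delta_pos": [[-0.042, 0.001, -0.032], [-0.042, 0.001, -0.032], [-0.042, 0.001, -0.032], [-0.042, 0.001, -0.032], [-0.042, 0.001, -0.032]], "dr": [[0, 0, 0], [0, 0, 0], [0, 0, 0], [0, 0, 0], [0, 0, 0]], "grip": [0.75, 0.75, 0.75, 0.75, 0.75]}}

```text
t: 18.75
tool_pos: [0.427, 0.2747, 0.2527]
tool_rot: [-1.215, 1.222, -1.211]
contact_force: [0.2, 0.3, -0.3]
opening: 0.064
```

Request:
{"method": "servo_tool", "body": {"delta_pos": [[0, 0, 0], [0, 0, 0]], "dr": [[0, 0, 0], [0, 0, 0]], "grip": [0.75, 0.75]}}

```text
t: 19.0
tool_pos: [0.424, 0.2761, 0.249]
tool_rot: [-1.223, 1.22, -1.206]
contact_force: [-0.2, -1.0, -0.2]
opening: 0.064
```

```bash
python3 - <<'E'
from h import *
look('k1',['s40_c','s50_c'])
plan([.431,.2725,.20],0,step=.03)
E
```

```text
s40_c 0.83 [263. 186. 314. 250.] [0.4311 0.2735] [-1.2 -2.3  1.2  2.2]
s50_c 0.76 [357. 184. 441. 265.] [0.5195 0.2693] [-1.5 -0.8  1.2  0.9]
t 19.15 pos [0.4248 0.2755 0.2497] yaw -0.2 rot left [ 0.9 -0.2  0.2] F [ 0.2 -0.6  0.3] open 0.0638 q [ 0.43 -0.23  1.87  0.    1.52  0.43] rows 2
[[0.0014, 0.0248, 0.0035], [0.0015, 0.0248, 0.0033]]
[[0.4, -0.1, 0.1], [0.4, -0.1, 0.1]]
```

View pics/k1.png

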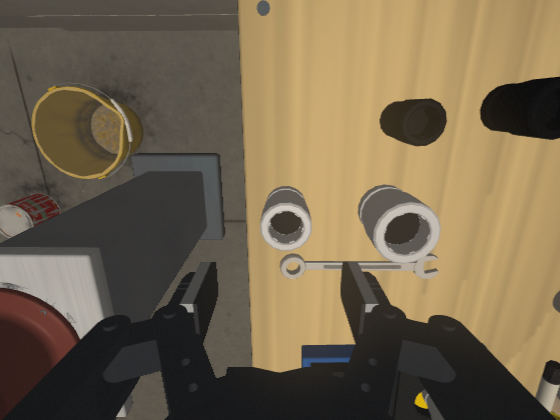

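Request:
{"method": "servo_tool", "body": {"delta_pos": [[0.002, 0.0, 0.006], [0, 0.025, 0], [0, 0.025, 0], [0, 0, 0]], "dr": [[0.8, -0.2, 0.1], [0, 0, 0], [0, 0, 0], [0, 0, 0]], "grip": [0.75, 0.75, 0.75, 0.75]}}

```text
t: 19.65
tool_pos: [0.435, 0.2705, 0.1996]
tool_rot: [-1.204, 1.21, -1.216]
contact_force: [-0.3, -0.5, 0.3]
opening: 0.0642
```

```bash
python3 - <<'E'
from h import *
plan([.431,.2735,.142],0,step=.018)
E
```

```text
t 19.65 pos [0.435  0.2705 0.1996] yaw -0.4 rot left [-0.2 -0.4  0.1] F [-0.3 -0.5  0.3] open 0.0642 q [ 0.41 -0.19  1.92 -0.    1.41  0.42] rows 4
[[-0.0008, 0.0144, -0.0011], [-0.0008, 0.0144, -0.001], [-0.0008, 0.0144, -0.001], [-0.0008, 0.0144, -0.001]]
[[-0.1, -0.1, 0.0], [-0.1, -0.1, 0.0], [-0.1, -0.1, 0.0], [-0.1, -0.1, 0.0]]
```

Request:
{"method": "servo_tool", "body": {"delta_pos": [[-0.003, 0.01, -0.004], [0, 0.01, 0], [0, 0, 0]], "dr": [[-0.2, -0.3, 0.1], [0, 0, 0], [0, 0, 0]], "grip": [0.75, 0.75, 0.75]}}

```text
t: 20.02
tool_pos: [0.4325, 0.2736, 0.1807]
tool_rot: [-1.204, 1.209, -1.21]
contact_force: [0.7, 0.3, 0.7]
opening: 0.0638
```

```bash
python3 - <<'E'
from h import *
plan([.431,.2735,.142],0,step=.015)
E
```

```text
t 20.02 pos [0.4325 0.2736 0.1807] yaw -0.1 rot left [-0.2 -0.1 -0.1] F [0.7 0.3 0.7] open 0.0638 q [ 0.42 -0.18  1.94  0.    1.37  0.42] rows 3
[[0.0001, 0.0129, -0.0006], [0.0001, 0.0129, -0.0005], [0.0001, 0.0129, -0.0005]]
[[-0.1, -0.0, -0.0], [-0.1, -0.0, -0.0], [-0.1, -0.0, -0.0]]
```

Request:
{"method": "servo_tool", "body": {"delta_pos": [[0, 0.013, -0.0015], [0, 0.013, 0], [0, 0.01, 0], [0, 0, 0]], "dr": [[-0.2, -0.1, 0], [0, 0, 0], [0, 0, 0], [0, 0, 0]], "grip": [0.75, 0.75, 0.75, 0.75]}}

```text
t: 20.52
tool_pos: [0.431, 0.2738, 0.1424]
tool_rot: [-1.208, 1.21, -1.207]
contact_force: [0.5, 0.2, -0.6]
opening: 0.0641
```

```bash
python3 - <<'E'
from h import *
plan([.431,.2735,.142],0,step=.015)
E
```

```text
t 20.52 pos [0.431  0.2738 0.1424] yaw 0.0 rot left [-0.   0.  -0.1] F [ 0.5  0.2 -0.6] open 0.0641 q [ 0.42 -0.14  1.97  0.    1.3   0.42] rows 1
[[0.0003, 0.0004, 0.0]]
[[-0.0, 0.0, -0.1]]
```

Request:
{"method": "servo_tool", "body": {"delta_pos": [[0, 0, 0], [0, 0, 0], [0, 0, 0], [0, 0, 0]], "dr": [[0, 0, 0], [0, 0, 0], [0, 0, 0], [0, 0, 0]], "grip": [0.55, 0.35, 0.2, 0], "grip_force": 60}}

```text
t: 21.02
tool_pos: [0.4313, 0.274, 0.1428]
tool_rot: [-1.207, 1.209, -1.207]
contact_force: [-0.2, -0.4, -1.2]
opening: 0.0389
```

```bash
python3 - <<'E'
from h import *
plan([.431,.2735,.142],0,step=.015)
E
```

```text
t 21.02 pos [0.4313 0.274  0.1428] yaw 0.0 rot left [-0.1  0.  -0.1] F [-0.2 -0.4 -1.2] open 0.0389 q [ 0.42 -0.14  1.97  0.    1.3   0.42] rows 1
[[0.0005, 0.0007, -0.0003]]
[[-0.1, 0.0, -0.1]]
```

Request:
{"method": "servo_tool", "body": {"delta_pos": [[0, -0.025, 0], [0, -0.04, 0], [0, -0.04, 0], [0, 0, 0]], "dr": [[0, 0, 0], [0, 0, 0], [0, 0, 0], [0, 0, 0]], "grip": [0, 0, 0, 0]}}

```text
t: 21.52
tool_pos: [0.4302, 0.2731, 0.2485]
tool_rot: [-1.21, 1.211, -1.207]
contact_force: [0.1, 0.5, -2.3]
opening: 0.0387
```

```bash
python3 - <<'E'
from h import *
plan([.502,.060,.245],0,step=.05)
E
```

```text
t 21.52 pos [0.4302 0.2731 0.2485] yaw 0.0 rot left [ 0.1  0.  -0.1] F [ 0.1  0.5 -2.3] open 0.0387 q [ 0.42 -0.23  1.87  0.    1.5   0.42] rows 5
[[0.0426, 0.0006, 0.0143], [0.0426, 0.0006, 0.0143], [0.0426, 0.0007, 0.0143], [0.0426, 0.0007, 0.0143], [0.0426, 0.0007, 0.0143]]
[[0.0, 0.0, -0.0], [0.0, 0.0, -0.0], [0.0, 0.0, -0.0], [0.0, 0.0, -0.0], [0.0, 0.0, -0.0]]
```

Request:
{"method": "servo_tool", "body": {"delta_pos": [[0.042, 0, 0.0145], [0.042, 0, 0.0145], [0.042, 0, 0.0145], [0.042, 0, 0.0145], [0.04, 0, 0.014]], "dr": [[0, 0, 0], [0, 0, 0], [0, 0, 0], [0, 0, 0], [0, 0, 0]], "grip": [0, 0, 0, 0, 0]}}

```text
t: 22.15
tool_pos: [0.5004, 0.0615, 0.2384]
tool_rot: [-1.222, 1.213, -1.198]
contact_force: [0.2, 1.0, -1.9]
opening: 0.039
```

Request:
{"method": "servo_tool", "body": {"delta_pos": [[0, 0, 0], [0, 0, 0]], "dr": [[0, 0, 0], [0, 0, 0]], "grip": [0, 0]}}

```text
t: 22.4
tool_pos: [0.4993, 0.0594, 0.2344]
tool_rot: [-1.224, 1.221, -1.198]
contact_force: [-0.5, 0.6, -2.0]
opening: 0.0387
```

```bash
python3 - <<'E'
from h import *
plan([.502,.060,.20],0,step=.05)
E
```

```text
t 22.4 pos [0.4993 0.0594 0.2344] yaw 0.2 rot left [ 1.1  0.2 -0. ] F [-0.5  0.6 -2. ] open 0.0387 q [-0.03 -0.23  1.89 -0.    1.49 -0.03] rows 1
[[-0.0005, 0.0343, 0.0033]]
[[1.1, 0.2, -0.0]]
```

Request:
{"method": "servo_tool", "body": {"delta_pos": [[-0.0005, 0.01, 0.003], [0, 0.02, 0], [0, 0.02, 0], [0, 0, 0]], "dr": [[1, 0.2, 0], [0, 0, 0], [0, 0, 0], [0, 0, 0]], "grip": [0, 0, 0, 0]}}

```text
t: 22.9
tool_pos: [0.5001, 0.064, 0.1794]
tool_rot: [-1.212, 1.208, -1.204]
contact_force: [0.3, 0.1, -2.2]
opening: 0.0387
```

```bash
python3 - <<'E'
from h import *
plan([.502,.060,.159],0,step=.015)
im=ctrl.get_image('side')
cv2.imwrite('pics/l2.png',cv2.resize(im[200:320,200:380,::-1],None,fx=4,fy=4,interpolation=cv2.INTER_CUBIC))
E
```

```text
t 22.9 pos [0.5001 0.064  0.1794] yaw 0.3 rot left [ 0.1  0.3 -0.1] F [ 0.3  0.1 -2.2] open 0.0387 q [-0.02 -0.19  1.96  0.    1.38 -0.03] rows 2
[[0.002, 0.0102, 0.001], [0.002, 0.0102, 0.001]]
[[0.1, 0.1, -0.0], [0.1, 0.1, -0.0]]
```

View pics/l2.png

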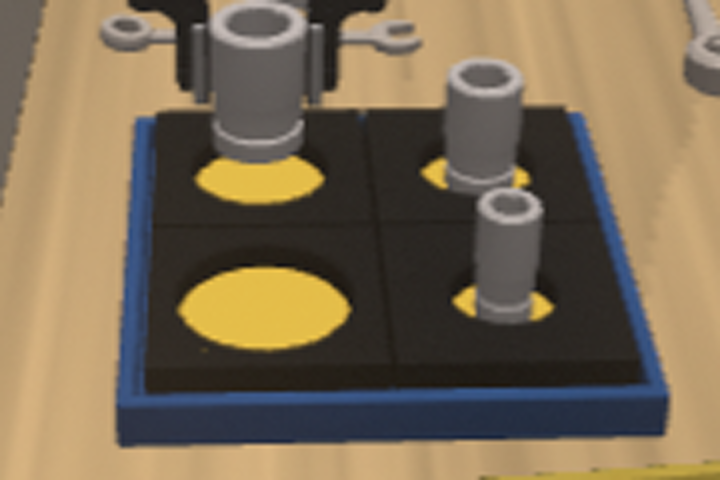

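Request:
{"method": "servo_tool", "body": {"delta_pos": [[0.004, 0.0, 0.002], [0, 0.008, 0], [0, 0.008, 0], [0, 0.003, 0], [0, 0, 0]], "dr": [[0.1, 0.2, 0], [0, 0, 0], [0, 0, 0], [0, 0, 0], [0, 0, 0]], "grip": [0, 0, 0, 0, 0]}}

```text
t: 23.58
tool_pos: [0.5044, 0.0602, 0.1627]
tool_rot: [-1.204, 1.204, -1.21]
contact_force: [-1.1, -0.7, -1.5]
opening: 0.0386
```

```bash
python3 - <<'E'
from h import *
plan([.502,.060,.159],0,step=.015)
im=ctrl.get_image('side')
cv2.imwrite('pics/l3.png',cv2.resize(im[200:320,200:380,::-1],None,fx=4,fy=4,interpolation=cv2.INTER_CUBIC))
E
```

```text
t 23.57 pos [0.5044 0.0602 0.1627] yaw 0.1 rot left [-0.4  0.1 -0.1] F [-1.1 -0.7 -1.5] open 0.0386 q [-0.03 -0.17  1.97  0.    1.34 -0.03] rows 1
[[0.0002, 0.0037, -0.0024]]
[[-0.4, 0.1, -0.1]]
```

View pics/l3.png

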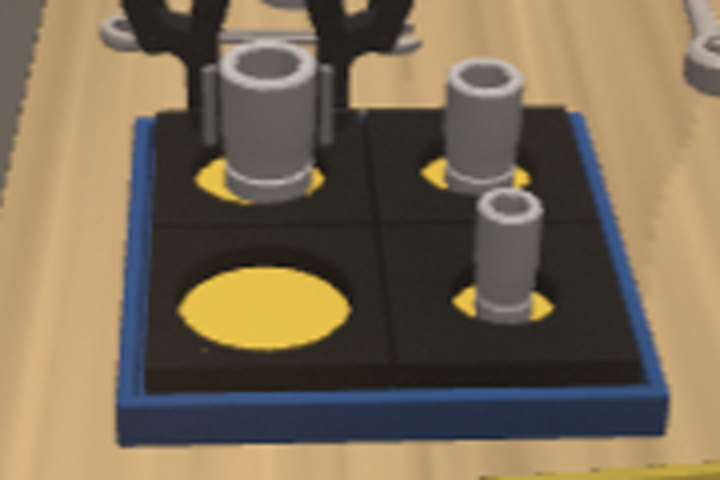

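Request:
{"method": "servo_tool", "body": {"delta_pos": [[0, 0.0, -0.0035], [0, 0.003, 0], [0, 0, 0]], "dr": [[-0.3, 0, 0], [0, 0, 0], [0, 0, 0]], "grip": [0, 0, 0]}}

```text
t: 24.0
tool_pos: [0.501, 0.0602, 0.1602]
tool_rot: [-1.208, 1.207, -1.208]
contact_force: [-0.4, 0.8, -2.0]
opening: 0.0388
```

```bash
python3 - <<'E'
from h import *
plan([.502,.060,.1588],0,step=.015)
im=ctrl.get_image('side')
cv2.imwrite('pics/l4.png',cv2.resize(im[200:320,200:380,::-1],None,fx=4,fy=4,interpolation=cv2.INTER_CUBIC))
E
```

```text
t 24.0 pos [0.501  0.0602 0.1602] yaw 0.1 rot left [-0.1  0.1 -0.1] F [-0.4  0.8 -2. ] open 0.0388 q [-0.03 -0.17  1.97  0.    1.34 -0.03] rows 1
[[0.0002, 0.0014, 0.001]]
[[-0.1, 0.1, -0.1]]
```

View pics/l4.png

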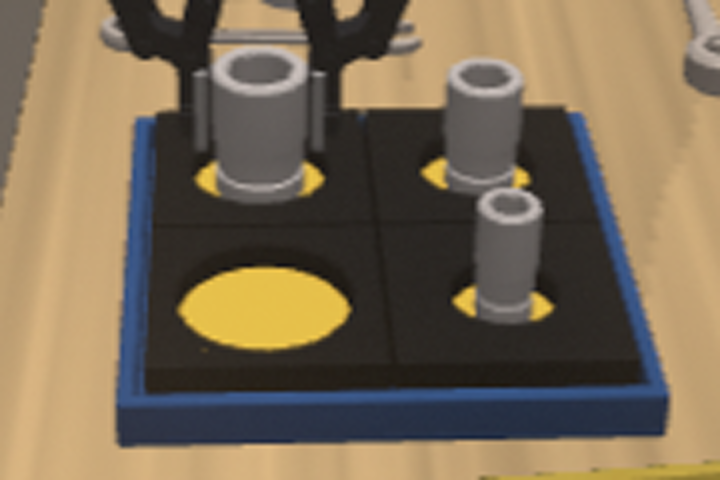

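Centred; seat and release, then lift.

Request:
{"method": "servo_tool", "body": {"delta_pos": [[0, 0.002, 0], [0, 0.001, 0], [0, 0, 0], [0, 0, 0], [0, 0, 0]], "dr": [[0, 0, 0], [0, 0, 0], [0, 0, 0], [0, 0, 0], [0, 0, 0]], "grip": [0, 0, 0.55, 0.65, 0.7]}}

```text
t: 24.68
tool_pos: [0.5022, 0.0601, 0.1592]
tool_rot: [-1.206, 1.205, -1.209]
contact_force: [-1.0, 0.0, 0.4]
opening: 0.0598
```

```bash
python3 - <<'E'
from h import *
plan([.502,.060,.1588],0,step=.015)
im=ctrl.get_image('side')
cv2.imwrite('pics/l5.png',cv2.resize(im[200:320,200:380,::-1],None,fx=4,fy=4,interpolation=cv2.INTER_CUBIC))
E
```

```text
t 24.68 pos [0.5022 0.0601 0.1592] yaw 0.1 rot left [-0.3  0.1 -0.1] F [-1.   0.   0.4] open 0.0598 q [-0.03 -0.17  1.97  0.    1.33 -0.03] rows 1
[[0.0001, 0.0004, -0.0002]]
[[-0.3, 0.1, -0.1]]
```

View pics/l5.png

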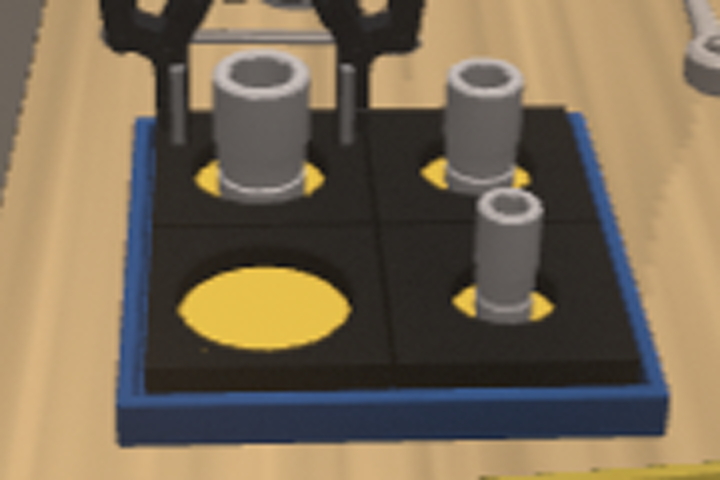

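Request:
{"method": "servo_tool", "body": {"delta_pos": [[0, -0.03, 0], [0, -0.045, 0], [0, -0.035, 0], [0, 0, 0]], "dr": [[-0.2, 0, 0], [0, 0, 0], [0, 0, 0], [0, 0, 0]], "grip": [0.7, 0.8, 0.9, 0.9]}}

```text
t: 25.22
tool_pos: [0.5014, 0.06, 0.2709]
tool_rot: [-1.21, 1.209, -1.206]
contact_force: [-0.5, -0.1, -0.4]
opening: 0.0765
```

```bash
python3 - <<'E'
from h import *
plan([.520,.269,.265],0,step=.055)
E
```

```text
t 25.23 pos [0.5014 0.06   0.2709] yaw 0.1 rot left [ 0.1  0.1 -0.1] F [-0.5 -0.1 -0.4] open 0.0765 q [-0.03 -0.25  1.85  0.    1.54 -0.03] rows 4
[[-0.0522, 0.0015, 0.0047], [-0.0522, 0.0015, 0.0047], [-0.0522, 0.0015, 0.0047], [-0.0523, 0.0015, 0.0047]]
[[0.0, 0.0, -0.0], [0.0, 0.0, -0.0], [0.0, 0.0, -0.0], [0.0, 0.0, -0.0]]
```

Request:
{"method": "servo_tool", "body": {"delta_pos": [[-0.052, 0.001, 0.0045], [-0.052, 0.001, 0.0045], [-0.052, 0.001, 0.0045], [-0.048, 0.001, 0.0045], [0, 0, 0]], "dr": [[0, 0, 0], [0, 0, 0], [0, 0, 0], [0, 0, 0], [0, 0, 0]], "grip": [0.9, 0.9, 0.9, 0.9, 0.9]}}

```text
t: 25.85
tool_pos: [0.5181, 0.2684, 0.2593]
tool_rot: [-1.216, 1.216, -1.208]
contact_force: [-0.1, -0.5, -0.4]
opening: 0.0774
```

Request:
{"method": "servo_tool", "body": {"delta_pos": [[0, 0, 0], [0, 0, 0]], "dr": [[0, 0, 0], [0, 0, 0]], "grip": [0.9, 0.9]}}

```text
t: 26.1
tool_pos: [0.5174, 0.2672, 0.257]
tool_rot: [-1.219, 1.218, -1.208]
contact_force: [0.1, -0.3, -1.1]
opening: 0.0767
```

```bash
python3 - <<'E'
from h import *
look('m1',['s50_c','b32_c'])
plan([.520,.269,.21],0,step=.03)
E
```

```text
s50_c 0.96 [249. 173. 312. 248.] [0.5186 0.2696] [-1.2 -1.5  1.2  1.5]
b32_c 0.65 [266.  88. 308. 136.] [0.5231 0.3472] [-1.8 -0.2  1.8  0.3]
t 26.25 pos [0.5176 0.2672 0.2577] yaw -0.2 rot left [ 0.6 -0.2  0.2] F [-0.4 -1.2 -0. ] open 0.0766 q [ 0.35 -0.05  1.69  0.    1.51  0.35] rows 2
[[-0.001, 0.0238, 0.0014], [-0.0009, 0.0238, 0.0013]]
[[0.3, -0.1, 0.1], [0.3, -0.1, 0.1]]
```

View pics/m1.png

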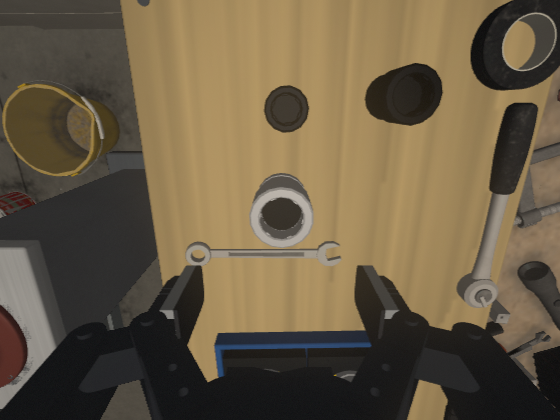

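Request:
{"method": "servo_tool", "body": {"delta_pos": [[-0.002, 0.0, 0.002], [0, 0.025, 0], [0, 0.02, 0], [0, 0, 0]], "dr": [[0.6, -0.2, 0.1], [0, 0, 0], [0, 0, 0], [0, 0, 0]], "grip": [0.95, 0.95, 0.95, 0.95]}}

```text
t: 26.75
tool_pos: [0.5209, 0.2681, 0.2128]
tool_rot: [-1.205, 1.207, -1.212]
contact_force: [-0.3, 0.6, -1.0]
opening: 0.0811
```

```bash
python3 - <<'E'
from h import *
plan([.520,.269,.145],0,step=.015)
E
```

```text
t 26.75 pos [0.5209 0.2681 0.2128] yaw -0.1 rot left [-0.3 -0.1  0. ] F [-0.3  0.6 -1. ] open 0.0811 q [ 0.35 -0.02  1.74 -0.    1.42  0.35] rows 5
[[-0.0002, 0.0136, -0.0002], [-0.0002, 0.0136, -0.0002], [-0.0002, 0.0136, -0.0002], [-0.0002, 0.0136, -0.0002], [-0.0002, 0.0136, -0.0002]]
[[-0.1, -0.0, 0.0], [-0.1, -0.0, 0.0], [-0.1, -0.0, 0.0], [-0.1, -0.0, 0.0], [-0.1, -0.0, 0.0]]
```

Request:
{"method": "servo_tool", "body": {"delta_pos": [[-0.001, 0.013, -0.001], [0, 0.015, 0], [0, 0, 0]], "dr": [[-0.3, -0.1, 0], [0, 0, 0], [0, 0, 0]], "grip": [0.95, 0.95, 0.95]}}

```text
t: 27.12
tool_pos: [0.5205, 0.2694, 0.1841]
tool_rot: [-1.209, 1.209, -1.209]
contact_force: [-0.0, 1.1, -0.1]
opening: 0.0812
```

```bash
python3 - <<'E'
from h import *
plan([.520,.269,.145],0,step=.015)
E
```

```text
t 27.12 pos [0.5205 0.2694 0.1841] yaw 0.0 rot left [-0.  0. -0.] F [-0.   1.1 -0.1] open 0.0812 q [0.35 0.01 1.76 0.   1.37 0.35] rows 3
[[0.0001, 0.013, -0.0002], [0.0001, 0.013, -0.0002], [0.0001, 0.013, -0.0002]]
[[-0.0, 0.0, -0.0], [-0.0, 0.0, -0.0], [-0.0, 0.0, -0.0]]
```

Request:
{"method": "servo_tool", "body": {"delta_pos": [[0, 0.013, 0], [0, 0.013, 0], [0, 0.011, 0], [0, 0, 0]], "dr": [[0, 0, 0], [0, 0, 0], [0, 0, 0], [0, 0, 0]], "grip": [0.95, 0.95, 0.95, 0.95]}}

```text
t: 27.62
tool_pos: [0.5206, 0.2695, 0.1445]
tool_rot: [-1.209, 1.209, -1.209]
contact_force: [-0.7, 0.2, -0.4]
opening: 0.0813
```

Request:
{"method": "servo_tool", "body": {"delta_pos": [[0, 0, 0], [0, 0, 0], [0, 0, 0], [0, 0, 0]], "dr": [[0, 0, 0], [0, 0, 0], [0, 0, 0], [0, 0, 0]], "grip": [0.7, 0.5, 0.3, 0], "grip_force": 70}}

```text
t: 28.12
tool_pos: [0.5207, 0.2697, 0.1454]
tool_rot: [-1.208, 1.209, -1.209]
contact_force: [-0.0, 1.4, -2.0]
opening: 0.0486
```

```bash
python3 - <<'E'
from h import *
plan([.520,.269,.145],0,step=.015)
E
```

```text
t 28.12 pos [0.5207 0.2697 0.1454] yaw 0.0 rot left [-0.1  0.  -0.1] F [-0.   1.4 -2. ] open 0.0486 q [0.35 0.04 1.79 0.   1.3  0.35] rows 1
[[0.0007, 0.0004, -0.0007]]
[[-0.1, 0.0, -0.1]]
```

Request:
{"method": "servo_tool", "body": {"delta_pos": [[0, -0.025, 0], [0, -0.045, 0], [0, -0.045, 0], [0, -0.01, 0], [0, 0, 0]], "dr": [[0, 0, 0], [0, 0, 0], [0, 0, 0], [0, 0, 0], [0, 0, 0]], "grip": [0, 0, 0, 0, 0]}}

```text
t: 28.75
tool_pos: [0.5185, 0.2686, 0.2679]
tool_rot: [-1.216, 1.213, -1.207]
contact_force: [0.4, -0.6, -3.7]
opening: 0.0486
```

```bash
python3 - <<'E'
from h import *
plan([.504,-.030,.27],0,step=.053)
E
```

```text
t 28.75 pos [0.5185 0.2686 0.2679] yaw 0.0 rot left [0.4 0.  0.1] F [ 0.4 -0.6 -3.7] open 0.0486 q [ 0.35 -0.05  1.68  0.    1.52  0.35] rows 6
[[0.0498, -0.0002, -0.0024], [0.0498, -0.0002, -0.0024], [0.0498, -0.0003, -0.0024], [0.0498, -0.0003, -0.0024], [0.0498, -0.0003, -0.0024]]
[[0.1, 0.0, 0.0], [0.1, 0.0, 0.0], [0.1, 0.0, 0.0], [0.1, 0.0, 0.0], [0.1, 0.0, 0.0]]
```

Request:
{"method": "servo_tool", "body": {"delta_pos": [[0.05, -0.001, -0.0024], [0.05, -0.001, -0.0024], [0.05, -0.001, -0.0024], [0.05, -0.001, -0.0024], [0.05, -0.001, -0.0024]], "dr": [[0.2, 0, 0], [0.2, 0, 0], [0.2, 0, 0], [0.2, 0, 0], [0.2, 0, 0]], "grip": [0, 0, 0, 0, 0]}}

```text
t: 29.38
tool_pos: [0.5015, 0.0144, 0.2584]
tool_rot: [-1.223, 1.209, -1.202]
contact_force: [-0.1, -0.1, -2.8]
opening: 0.0485
```

```bash
python3 - <<'E'
from h import *
plan([.504,-.030,.26],0,step=.053)
E
```

```text
t 29.38 pos [0.5015 0.0144 0.2584] yaw 0.4 rot left [0.5 0.4 0.2] F [-0.1 -0.1 -2.8] open 0.0485 q [-0.12 -0.25  1.87 -0.    1.53 -0.12] rows 1
[[0.0444, -0.0014, 0.0021]]
[[0.5, 0.4, 0.2]]
```

Request:
{"method": "servo_tool", "body": {"delta_pos": [[0.022, -0.001, 0.001], [0.02, 0, 0.001], [0, 0, 0], [0, 0, 0]], "dr": [[0.4, 0.3, 0.1], [0.3, 0.1, 0], [0, 0, 0], [0, 0, 0]], "grip": [0, 0, 0, 0]}}

```text
t: 29.88
tool_pos: [0.499, -0.0311, 0.2483]
tool_rot: [-1.215, 1.224, -1.206]
contact_force: [0.4, 0.7, -1.6]
opening: 0.0486
```

```bash
python3 - <<'E'
from h import *
plan([.504,-.030,.195],0,step=.025)
E
```

```text
t 29.88 pos [ 0.499  -0.0311  0.2483] yaw -0.3 rot left [ 0.8 -0.3 -0.1] F [ 0.4  0.7 -1.6] open 0.0486 q [-0.21 -0.25  1.89 -0.    1.51 -0.2 ] rows 3
[[-0.0004, 0.0178, 0.0019], [-0.0004, 0.0178, 0.0018], [-0.0004, 0.0178, 0.0017]]
[[0.3, -0.1, -0.0], [0.3, -0.1, -0.0], [0.3, -0.1, -0.0]]
```

Request:
{"method": "servo_tool", "body": {"delta_pos": [[-0.001, 0.005, 0.005], [0, 0.02, 0], [0, 0.02, 0], [0, 0.005, 0], [0, 0, 0]], "dr": [[0.8, -0.3, 0], [0, 0, 0], [0, 0, 0], [0, 0, 0], [0, 0, 0]], "grip": [0, 0, 0, 0, 0]}}

```text
t: 30.5
tool_pos: [0.503, -0.027, 0.1919]
tool_rot: [-1.211, 1.209, -1.202]
contact_force: [0.5, 0.5, -1.5]
opening: 0.0488
```

```bash
python3 - <<'E'
from h import *
plan([.504,-.030,.162],0,step=.015)
im=ctrl.get_image('side')
cv2.imwrite('pics/n2.png',cv2.resize(im[200:320,200:380,::-1],None,fx=4,fy=4,interpolation=cv2.INTER_CUBIC))
E
```

```text
t 30.5 pos [ 0.503  -0.027   0.1919] yaw 0.3 rot left [ 0.2  0.3 -0.2] F [ 0.5  0.5 -1.5] open 0.0488 q [-0.2  -0.2   1.94  0.    1.4  -0.21] rows 3
[[0.001, 0.01, 0.0004], [0.001, 0.01, 0.0004], [0.001, 0.01, 0.0003]]
[[0.1, 0.1, -0.1], [0.1, 0.1, -0.1], [0.1, 0.1, -0.1]]
```

View pics/n2.png

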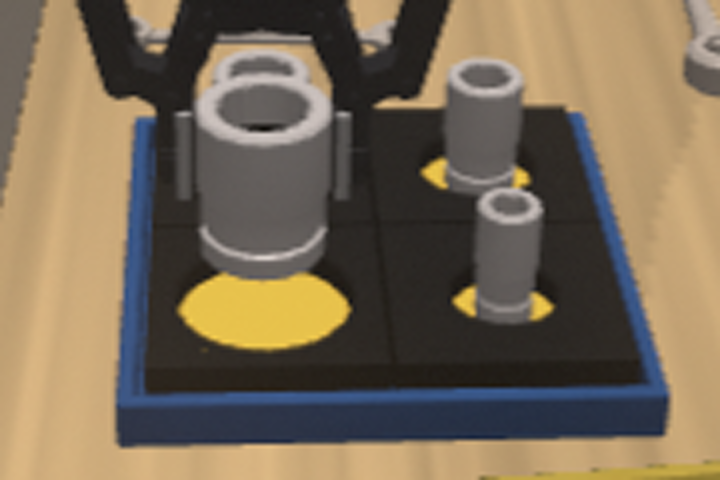

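Centred on the pocket. Lower on.

Request:
{"method": "servo_tool", "body": {"delta_pos": [[0.003, 0.005, 0.0], [0, 0.009, 0], [0, 0.008, 0], [0, 0.004, 0], [0, 0, 0]], "dr": [[0.1, 0.3, -0.1], [0, 0, 0], [0, 0, 0], [0, 0, 0], [0, 0, 0]], "grip": [0, 0, 0, 0, 0]}}

```text
t: 31.18
tool_pos: [0.5039, -0.0304, 0.1659]
tool_rot: [-1.207, 1.209, -1.211]
contact_force: [0.8, -0.2, -2.5]
opening: 0.0487
```

```bash
python3 - <<'E'
from h import *
plan([.503,-.030,.1615],0,step=.015)
im=ctrl.get_image('side')
cv2.imwrite('pics/n3.png',cv2.resize(im[200:320,200:380,::-1],None,fx=4,fy=4,interpolation=cv2.INTER_CUBIC))
E
```

```text
t 31.18 pos [ 0.5039 -0.0304  0.1659] yaw -0.1 rot left [-0.1 -0.1 -0. ] F [ 0.8 -0.2 -2.5] open 0.0487 q [-0.21 -0.18  1.97  0.    1.35 -0.21] rows 1
[[-0.0004, 0.0044, -0.0009]]
[[-0.1, -0.1, -0.0]]
```

View pics/n3.png

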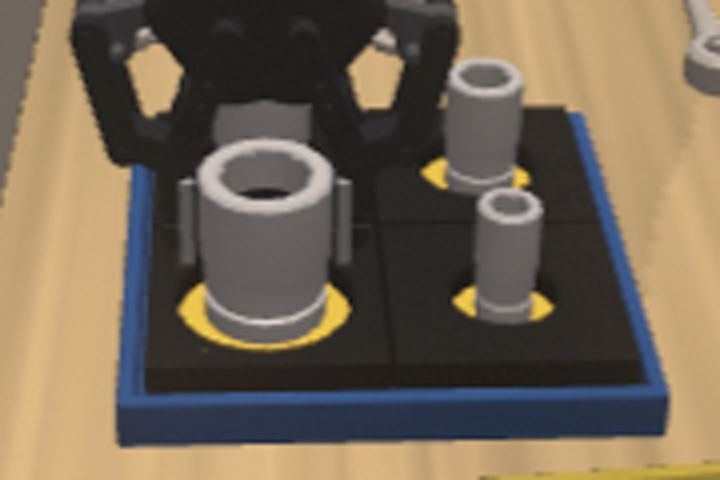

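Request:
{"method": "servo_tool", "body": {"delta_pos": [[0, 0.003, -0.001], [0, 0.002, 0], [0, 0, 0]], "dr": [[-0.1, 0, 0], [0, 0, 0], [0, 0, 0]], "grip": [0, 0, 0]}}

```text
t: 31.6
tool_pos: [0.5034, -0.0305, 0.1615]
tool_rot: [-1.207, 1.209, -1.211]
contact_force: [0.8, -0.1, -3.1]
opening: 0.0487
```

```bash
python3 - <<'E'
from h import *
plan([.503,-.030,.1615],0,step=.015)
E
```

```text
t 31.6 pos [ 0.5034 -0.0305  0.1615] yaw -0.1 rot left [-0.1 -0.1 -0. ] F [ 0.8 -0.1 -3.1] open 0.0487 q [-0.21 -0.17  1.97  0.    1.34 -0.21] rows 1
[[-0.0005, -0.0, -0.0004]]
[[-0.1, -0.1, -0.0]]
```

Request:
{"method": "servo_tool", "body": {"delta_pos": [[0, 0.001, 0], [0, 0, 0], [0, 0, 0], [0, 0, 0], [0, 0, 0]], "dr": [[0, 0, 0], [0, 0, 0], [0, 0, 0], [0, 0, 0], [0, 0, 0]], "grip": [0, 0.62, 0.68, 0.75, 0.78]}}

```text
t: 32.22
tool_pos: [0.5049, -0.0308, 0.163]
tool_rot: [-1.205, 1.205, -1.213]
contact_force: [0.2, 0.6, -0.2]
opening: 0.0665
```

Request:
{"method": "servo_tool", "body": {"delta_pos": [[0, -0.03, 0], [0, -0.045, 0], [0, -0.05, 0], [0, -0.05, 0], [0, 0, 0]], "dr": [[0, 0, 0], [0, 0, 0], [0, 0, 0], [0, 0, 0], [0, 0, 0]], "grip": [0.78, 0.78, 0.78, 0.78, 0.78]}}

```text
t: 32.85
tool_pos: [0.5033, -0.0306, 0.3421]
tool_rot: [-1.206, 1.207, -1.212]
contact_force: [-1.4, -0.7, -0.2]
opening: 0.0666
```

```bash
python3 - <<'E'
from h import *
plan([.503,-.030,.33],0,step=.05)
for n in ('side','wrist'):
    im=ctrl.get_image(n); cv2.imwrite(f'pics/o_{n}.png',im[:,:,::-1])
E
```

```text
t 32.85 pos [ 0.5033 -0.0306  0.3421] yaw -0.1 rot left [-0.2 -0.1  0. ] F [-1.4 -0.7 -0.2] open 0.0666 q [-0.21 -0.28  1.76  0.    1.66 -0.21] rows 1
[[-0.0006, 0.0121, -0.0003]]
[[-0.2, -0.1, 0.0]]
```

View pics/o_side.png

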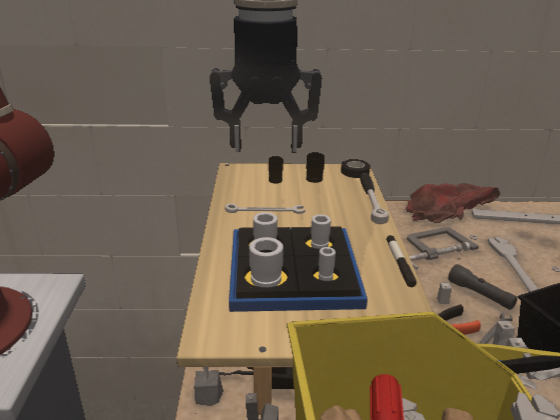

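View pics/o_wrist.png

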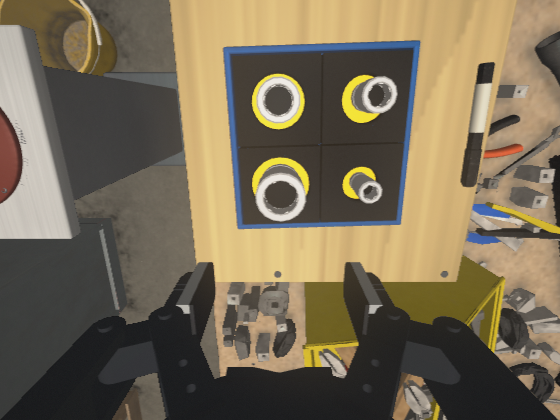

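```bash
python3 - <<'E'
from h import *
p=cam('wrist')
for k,z in (('s24_c',.126),('s32_c',.126),('s40_c',.126),('s50_c',.126)):
    d,h=SZ[k]
    for m in ctrl.masks_of('wrist',k)[:1]:
        e=np.array(m['extent']); x,r=fit([(p,e,np.ones(4))],d,z,z+h,[.55,.0]); print(k,round(m['score'],2),e.round(),x.round(4),r.round(1))
print(ctrl.finish_job())
E
```

```text
s24_c 0.78 [348. 172. 382. 204.] [ 0.5926 -0.0272] [-0.7 -0.8  0.6  0.7]
s32_c 0.93 [351.  79. 395. 110.] [0.5912 0.0639] [-2.6 -3.5  2.2  3.8]
s40_c 0.67 [259.  78. 299. 125.] [0.5021 0.0584] [-2.8 -0.2  2.8  0.4]
s50_c 0.71 [255. 166. 306. 222.] [ 0.5034 -0.0311] [-0.3 -2.6  0.3  2.5]
the job is handed in; nothing more can be done
None
```

All four chrome sockets are standing upright in their own pockets, placed in order from smallest to largest, and the job was handed in at about 33 s. I never touched the two black sockets; in the last side picture they are still standing where they were.

- **Final check:** fitting each socket's outline in the last wrist picture put all four within about 4 mm of their measured pocket centres, inside the clearance of 8 mm each side. The last side picture also shows them upright and the gripper well clear.
- **First grasp went wrong:** on the smallest socket the arm drifted about 15 mm off while descending, for a reason I did not find. The closing fingers tilted the socket. I eased it back upright between the fingers and gripped it again.
- **Small disagreements:** the two wrist-camera views put the pockets' y up to 4 mm apart, so I aimed between them. The outline fits for the 32, 40 and 50 mm sockets were 2.5 to 4 pixels off in the last check.

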